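Load a plate carrier under the spring clip

ROBOT

A 6-joint arm with a two-finger parallel gripper is mounted at the origin on the work surface. World frame = base frame: x ahead of the robot, y to its left, z up, the work surface at z = 0. Lengths are in m, angles in rad, forces in N, time in s.
With the tool pointing down it reaches from about 0.3 to 0.875 m from the base axis. Payload 6.4 kg.
Tool frame: the origin (TCP) lies at the very end of the fingers, on their centre line; the grasp point (between the pads) lies 19 mm behind it; z points along the fingers, x is the direction in which the jaws open and shut, and the axes are right-handed (so a half turn about z gives the same grasp; the last joint's range is limited). The gripper opens to 85 mm and grips with 20 to 120 N. Pads are 22 mm wide; open, the fingers measure 114 mm over their backs; the gripper's body (76 mm by 85 mm) begins 54 mm behind the grasp point. The pads swing forward as they close: fully open they stand 13 mm farther back than shut.
Start: joints at [-1.472, 0.181, 1.607, -0, 1.354, -0.206], TCP at [0.173, -0.549, 0.197] pointing down, gripper open.
Joint ranges: [-2.99, 2.99], [-0.89, 2.07], [0.3, 2.58], [-1.14, 4.28], [0, 2.63], [-3.12, 3.12]. Speed limits (rad/s): [2.57, 2.57, 3.01, 3.14, 3.14, 3.14].

INTERFACE

Orientations are given as a unit quaternion [x, y, z, w].
In Python, from bench import manip, imaging gives the robot as it stands.
- The arm moves only by the tool play_rows, never from a script. Its argument "series" is a list of rows, each a list of 3 entries, a list of its own where there are three numbers: the shift along the tool's x, y, z in mm, then the turn, a rotation vector about the tool's x, y, z in rad, then the opening, from 0 (shut) to 1 (fully open). A call has exactly 10 rows; each row is the pose to reach, as a shift and turn from the pose measured when the call began, along the tool's axes at that moment; what a row does not reach only later rows make up. A row lasts 1/12 s, in which the tool goes at most 41.7 mm and 7.16 degrees, less where a joint would pass 70% of its speed; a pose out of reach is approached as far as the arm can. A call with a gripper value outside its range is refused whole. The fingers move at their own pace and stop on an object; the grip force is fixed at half the most. Time passes only in rows, so rows that repeat a pose let the fingers close, or fill a call up. It gives the time, the measured TCP pose, the force and the opening at its end, in the units of the state.
- manip.get_obs(): the state, without advancing time (a new reading comes with each control period).
- imaging.camera(name): name is "scene" or "top" or "wrist"; returns the picture (384x512x3 uint8, blue, green, red); there is no depth.
- imaging.get_calibration(name): a dict with "fov_y" (degrees; the focal length in pixels is half the picture's height over the tangent of half this angle, whatever the lens; pixels are square), "cx", "cy" (the principal point, pixels), "distortion" ([k1, k2, p1, p2, k3] as OpenCV has them; the pictures are not rectified), "extrinsics" (4x4, takes a point from camera to world coordinates). Camera axes: x right, y down, z forward; pixel columns grow to the right and rows downward; lengths in m; the calibration is good to about 2 mm. A picture is of the moment at which its call begins: read the wrist's pose just before it. get_calibration takes no time and is no camera call; for the wrist camera it gives the pose at the moment of the call.
- manip.hand_in(): hands the job in, once; it reports no verdict.
The state is a dict: "time_s": time; "joints": joint angles; "qvel": joint speeds; "joint_efforts": joint torques, N m; "eef_pos": TCP position; "eef_rot": TCP orientation; "contact_force": force on the tool from outside, world axes, zero at the start; "wrist_torque": the same for the moment, N m; "width": finger opening in m.
Only numpy, scipy, OpenCV 4.12 (cv2) and the standard library are available. Lean on these libraries where they do the work, as an engineer would, in place of code of your own. Each camera call takes 0.05 s, during which the arm holds its last target.

TASK

Swing the holder's spring clip up until it stays open, then take the narrower of the two plate carriers and slide it, flat, along the holder's bed under the clip until its front edge is fully home against the end stop. Then lower the clip onto the carrier so that it holds it there, and let go. Leave the wider carrier, the stack of plates, the label roll, the bowl and the jar where they are.

Things in the scene. Friction and masses are not known exactly. Their poses are not given: they have to be found in the camera images.
- holder_stop (a point): Clip holder: grey base 320 x 110 x 12 mm fixed on the bench, with rails, end stop and clip. This point: middle of the stop's face that the carrier's front edge must meet, 3 mm above the bed (15 above the bench). x: sliding direction, towards the stop; y across, to the left; z up. Base from x = -210 to +110 mm; its top, the bed, is 12 mm above the bench and clear from -210 to -100. Stop 12 mm high.
- channel_mouth (a point): Start of the rails, mid-channel at bed height, 65 mm before the stop's face; axes as the holder. Channel 66 mm wide (2 mm play a side), from here to the stop. Before it, flared lead-ins 8 mm high, 33 mm long, open to about 90 mm. From 15 to 55 mm beyond here keeper lips overhang the channel 5 mm a side, 9.5 mm above the bed: the carrier must slide in under them. Lip tops 26 mm above bench.
- clip (a joint): Swing of the spring clip about its hinge, rad: 0 = down with nothing beneath (foot 1 mm above the bed), 1.25 = fully up, about 0.06 = down on a carrier. Over-centre spring: below about 0.62 it snaps down, above it it snaps up, and it stays at either end by itself. About 6 N at the grip moves it off either end. It starts down.
- clip_grip (a point): Clip grip centre: a black barrel 18 mm in diameter, 22 mm wide, lying along y at the free end of the clip's steel arm (16 mm wide). Clip down: 35 mm before the stop's face, 63 mm above the bench. Jaws can take it from above by the flat ends, closing along y, fingers either side of the arm; it may turn between them as the clip swings. Axes turn with the clip; those of the holder at joint 0.
- clip_hinge (a point): The clip's hinge axis, along the holder's y, 50 mm beyond the stop's face and 45 mm above the bench. Axes as the holder. At joint value q the barrel's centre lies from here at x = -85 cos q + 18 sin q mm, z = 85 sin q + 18 cos q mm: it swings up and towards +x. The clip's round rubber foot, straight below the barrel when down (its underside 50 mm below the barrel's centre), presses on the carrier.
- narrow_grip (a point): The narrow plate carrier, to be loaded (about 0.22 kg): aluminium plate 150 x 62 x 6 mm with an upright black grip block on top, 40 long x 14 wide x 40 mm high. This point: centre of the block, 26 mm above the plate's underside, on its middle line. x runs along the plate to its front edge, 90 mm ahead; tail edge 60 mm behind; y across the block's 14 mm; z up. Starts flat on the bench.
- narrow_nose (a point): Middle of the narrow carrier's front edge, half-way up its 6 mm thickness. Axes as the carrier. It coincides with the stop point when the carrier is fully home.
- wide_grip (a point): Bystander: the wide carrier, the same as the narrow one but 92 mm wide, too wide for the holder. Point and axes as for the narrow one. To be left where it is.
- stack: Bystander: loose stack of blank metal plates, 90 x 50 mm, 48 mm high; origin under its centre.
- roll: Bystander: roll of labels standing on end, 90 mm across, 50 mm high; origin under its centre.
- tub: Bystander: white plastic bowl, 90 mm across, 60 mm high; origin under its centre.
- jar: Bystander: closed white jar, 68 mm across, 85 mm high; origin under its centre.
Not all that is in view belongs to the job. What is shaped like the part that bears narrow_grip but pink or purple is not meant.

How it is judged:
On the way, in this order (a step that is already met when the one before it is completed fails the run):
1. the clip has been swung up and stays open (value of joint clip above 0.9 rad), for 0.2 s.
2. with the clip up, the narrow carrier lies flat on the bed, fully home against the stop (x of narrow_nose in the frame of holder_stop above -0.005 m and y of narrow_nose in the frame of holder_stop between -0.006 and 0.006 m and z of narrow_nose in the frame of holder_stop below 0.003 m and angle between the x axis of narrow_nose and the x axis of holder_stop, either way round below 0.09 rad and value of joint clip above 0.7 rad), for 0.2 s.
At the end, for the whole second after the job is handed in: The narrow carrier lies flat on the bed under the clip with its front edge against the end stop (within 5 mm along, 6 mm across, 0.09 rad), and the clip is down on it at rest (joint between 0.03 and 0.11 rad) (x of narrow_nose in the frame of holder_stop above -0.005 m and y of narrow_nose in the frame of holder_stop between -0.006 and 0.006 m and z of narrow_nose in the frame of holder_stop below 0.003 m and angle between the x axis of narrow_nose and the x axis of holder_stop, either way round below 0.09 rad and value of joint clip between 0.03 and 0.11 rad and velocity of joint clip between -0.1 and 0.1 rad/s); the robot touches nothing.
It fails at once if the wider carrier moved more than 30 mm (distance of wide_grip from where it was at the start of the episode above 0.03 m).
It fails at once if the stack, the label roll, the bowl or the jar moved more than 30 mm (distance of any of stack, roll, tub, jar from where it was at the start of the episode above 0.03 m).
It also fails if it takes over 69 s, if anything falls off the work surface, if the arm or the gripper's body presses on something with over 40 N, if the wrist force passes 120 N, or if a joint passes its speed limit or range.

## Working session

There is one attempt and no reset: what is moved stays moved. The work goes in short steps, Python scripts to look and compute and a tool call to move; the robot and the scene stay as the last step left them, time stands still between calls to the robot, and variables do not carry over. Pictures are saved under pics/ and viewed, and the job is handed in when it is done.

Besides the shell and the picture viewer there is one more tool, called after "Emit:" as name(argument=value, ...) on one line, values as JSON. play_rows: Moves the arm, as the interface text tells. Its arguments: {"type":"object","properties":{"series":{"type":"array","items":{"type":"array"}}},"required":["series"]}

```bash
mkdir -p pics; ls; python3 - <<'E'
from bench import manip, imaging
import cv2
print(manip.get_obs())
for n in ["scene","top","wrist"]:
    c=imaging.get_calibration(n); print(n,c)
    cv2.imwrite(f"pics/{n}0.png",imaging.camera(n))
E
```

```text
pics
{'time_s': 0.0, 'joints': array([-1.47229321e+00,  1.81553382e-01,  1.60799144e+00,  6.63379970e-06,
        1.35379218e+00, -2.06262463e-01]), 'qvel': array([-2.58779593e-05,  2.99754005e-04,  1.00083097e-03,  1.78506443e-03,
       -2.04752654e-04,  6.06091129e-04]), 'joint_efforts': array([-4.40492313e-04, -4.44876373e+01, -3.51337552e+01, -2.23522425e-04,
        9.15024604e-03, -3.37586556e-06]), 'eef_pos': array([ 0.17251916, -0.54787924,  0.19618527]), 'eef_rot': array([ 8.06246615e-01, -5.91578934e-01, -5.80203573e-04, -6.51202154e-04]), 'contact_force': array([-0.39510908,  0.22331517,  0.58687811]), 'wrist_torque': array([ 0.00448376, -0.01346939, -0.00645466]), 'width': 0.08531465722026323}
scene {'fov_y': 42.95843425659758, 'cx': 258.91223424705174, 'cy': 192.61480692967365, 'distortion': array([-0.14353172,  0.        ,  0.        ,  0.        ,  0.        ]), 'extrinsics': array([[-0.81960547,  0.45548695, -0.34753202,  1.00881265],
       [ 0.57287502,  0.64326388, -0.50796239,  0.76576037],
       [-0.00781544, -0.61542116, -0.7881597 ,  1.27255332],
       [ 0. 
[... 313 characters left out ...]
215e-01],
       [-9.99847590e-01,  1.74206642e-02, -1.14732359e-03,
         7.38085291e-04],
       [-1.08783045e-03, -1.27755521e-01, -9.91805093e-01,
         1.61166507e+00],
       [ 0.00000000e+00,  0.00000000e+00,  0.00000000e+00,
         1.00000000e+00]])}
wrist {'fov_y': 65.1596751610319, 'cx': 259.55807607775654, 'cy': 186.06236744438107, 'distortion': array([-0.04458294,  0.        ,  0.        ,  0.        ,  0.        ]), 'extrinsics': array([[ 0.30016792, -0.91940757, -0.25414356,  0.23783117],
       [-0.9538846 , -0.28983195, -0.07811278, -0.52778842],
       [-0.00184144,  0.26587058, -0.96400697,  0.37229282],
       [ 0.        ,  0.        ,  0.        ,  1.        ]])}
```

View pics/scene0.png

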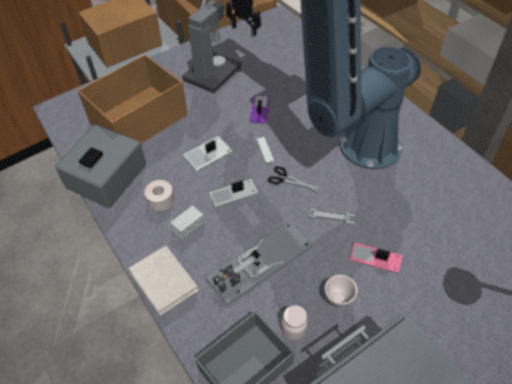

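View pics/top0.png

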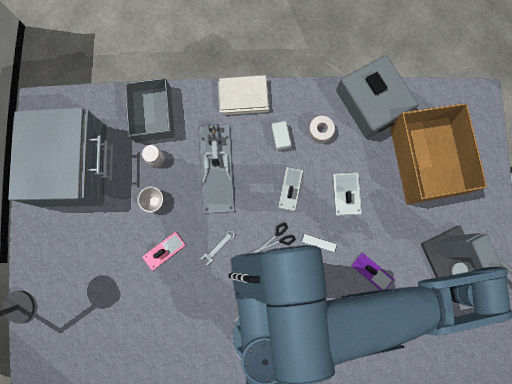

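View pics/wrist0.png

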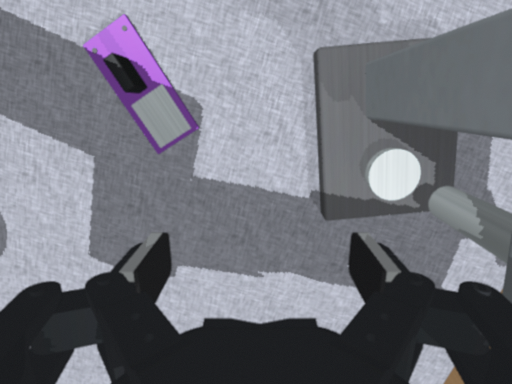

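Candidates for the narrow carrier in the top view are the grey one at (290,188), the wider grey one at (347,194), the pink one at (164,250) and the purple one at (372,271). By the description it is (290,188), so I'll check that in a close crop.

```bash
cat > h.py <<'E'
import numpy as np, cv2
from bench import manip, imaging
from scipy.spatial.transform import Rotation as R
def K(c):
    f=192/np.tan(np.radians(c['fov_y'])/2); return np.array([[f,0,c['cx']],[0,f,c['cy']],[0,0,1]])
def rays(c,p):
    u=cv2.undistortPoints(np.array(p,float).reshape(-1,1,2),K(c),c['distortion']).reshape(-1,2)
    d=np.c_[u,np.ones(len(u))]@c['extrinsics'][:3,:3].T
    return c['extrinsics'][:3,3],d
def plane(c,p,z):
    o,d=rays(c,p); return o+d*((z-o[2])/d[:,2])[:,None]
def proj(c,P):
    E=np.linalg.inv(c['extrinsics']); r,_=cv2.Rodrigues(E[:3,:3])
    return cv2.projectPoints(np.array(P,float).reshape(-1,1,3),r,E[:3,3],K(c),c['distortion'])[0].reshape(-1,2)
def tri(obs):
    A=np.zeros((3,3));b=np.zeros(3);L=[]
    for c,p in obs:
        o,d=rays(c,[p]);d=d[0]/np.linalg.norm(d[0]);M=np.eye(3)-np.outer(d,d);A+=M;b+=M@o;L.append((o,M))
    x=np.linalg.solve(A,b); return x,[np.linalg.norm(M@(x-o)) for o,M in L]
E
python3 - <<'E'
import cv2
t=cv2.imread('pics/top0.png');s=cv2.imread('pics/scene0.png')
cv2.imwrite('pics/tc.png',cv2.resize(t[110:230,190:370],None,fx=4.4,fy=4.4,interpolation=cv2.INTER_CUBIC))
cv2.imwrite('pics/sc.png',cv2.resize(s[130:305,180:320],None,fx=3.4,fy=3.4,interpolation=cv2.INTER_CUBIC))
E
```

```text
(no output)
```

View pics/tc.png

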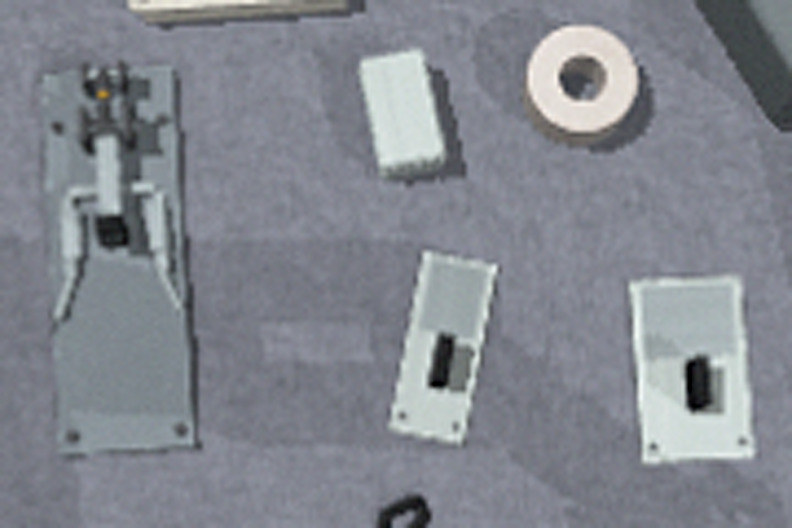

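View pics/sc.png

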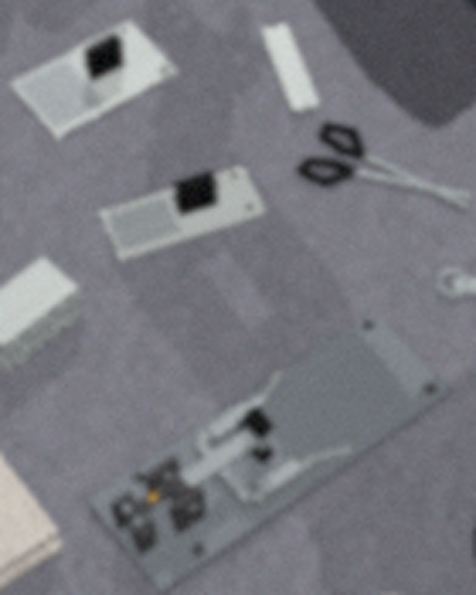

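```bash
python3 - <<'E'
from h import *
ct=imaging.get_calibration('top');cs=imaging.get_calibration('scene')
T=lambda a:np.array(a)/4.4+[190,110]-0.39
S=lambda a:np.array(a)/3.4+[180,130]-.35
np.set_printoptions(precision=4,suppress=True)
H=plane(ct,T([(62,455),(200,447),(178,65),(42,70)]),.012);print('hold',H,np.linalg.norm(H-np.roll(H,1,0),axis=1))
d=(H[2]+H[3]-H[0]-H[1])[:2];print('yaw',np.degrees(np.arctan2(d[1],d[0])))
N=plane(ct,T([(424,252),(497,265),(462,443),(390,430)]),.006);print('nar',N,np.linalg.norm(N-np.roll(N,1,0),axis=1))
d=(N[0]+N[1]-N[2]-N[3])[:2];print('yaw',np.degrees(np.arctan2(d[1],d[0])), 'mean',N.mean(0))
Hs=plane(cs,S([(367,325),(440,395),(160,588),(90,503)]),.012);print('hold scene',Hs)
Ns=plane(cs,S([(119,259),(102,212),(240,168),(267,212)]),.006);print('nar scene',Ns)
print('barrel',tri([(ct,T((113,228))),(cs,S((258,422)))]))
print('block',tri([(ct,T((440,360))),(cs,S((196,193)))]))
E
```

```text
hold [[0.4375 0.2058 0.012 ]
 [0.4422 0.0942 0.012 ]
 [0.7604 0.1097 0.012 ]
 [0.7587 0.223  0.012 ]] [0.3216 0.1117 0.3186 0.1133]
yaw 2.9252632267012335
nar [[ 0.5999 -0.0904  0.006 ]
 [ 0.5881 -0.15    0.006 ]
 [ 0.4423 -0.1173  0.006 ]
 [ 0.4539 -0.0593  0.006 ]] [0.1493 0.0607 0.1494 0.0592]
yaw -12.331401957949621 mean [ 0.521  -0.1043  0.006 ]
hold scene [[0.4539 0.1107 0.012 ]
 [0.4462 0.2086 0.012 ]
 [0.7513 0.2222 0.012 ]
 [0.7574 0.1214 0.012 ]]
nar scene [[ 0.5981 -0.0888  0.006 ]
 [ 0.5817 -0.1467  0.006 ]
 [ 0.441  -0.1149  0.006 ]
 [ 0.4508 -0.054   0.006 ]]
barrel (array([0.6116, 0.1603, 0.0602]), [np.float64(0.002100048651522865), np.float64(0.0021000486515230336)])
block (array([ 0.5054, -0.0983,  0.0302]), [np.float64(0.0020939266391103105), np.float64(0.002093926639110155)])
```

The crop shows the plain grey narrow carrier (about 60 x 150 mm) with its pale front towards +x. The holder's size and the barrel height (60 mm) agree with the text. I'll move the wrist camera over the holder.

```bash
cat >> h.py <<'E'
np.set_printoptions(precision=4,suppress=True)
def goal(pos,yaw_deg,pitch=0):
    """tool x at world yaw, tool z down; pitch: extra turn about tool x (deg)"""
    y=np.radians(yaw_deg);x=np.array([np.cos(y),np.sin(y),0]);z=np.array([0,0,-1.])
    G=R.from_matrix(np.c_[x,np.cross(z,x),z])*R.from_rotvec([np.radians(pitch),0,0])
    o=manip.get_obs();C=R.from_quat(o['eef_rot'])
    print('t',o['time_s'],'at',o['eef_pos'],'F',o['contact_force'],'w',o['width'])
    print('shift mm',np.round(C.inv().apply(np.array(pos)-o['eef_pos'])*1000,1),'turn',np.round((C.inv()*G).as_rotvec(),4))
E
python3 -c "
from h import *
goal([.60,.16,.25],92.9)"
```

```text
t 0.15 at [ 0.1725 -0.548   0.1964] F [-0.4595 -0.5538  0.3681] w 0.08534353370130048
shift mm [-547.2 -620.3  -52.7] turn [-0.002  -0.0001 -2.8874]
```

Emit:
play_rows(series=[[[-547,-620,-53],[0,0,-2.887],1],[[-547,-620,-53],[0,0,-2.887],1],[[-547,-620,-53],[0,0,-2.887],1],[[-547,-620,-53],[0,0,-2.887],1],[[-547,-620,-53],[0,0,-2.887],1],[[-547,-620,-53],[0,0,-2.887],1],[[-547,-620,-53],[0,0,-2.887],1],[[-547,-620,-53],[0,0,-2.887],1],[[-547,-620,-53],[0,0,-2.887],1],[[-547,-620,-53],[0,0,-2.887],1]])

```text
time_s: 0.98
eef_pos: [0.3878, -0.1905, 0.224]
eef_rot: [1.0, -0.005, 0.0, -0.0]
contact_force: [0.9, -1.1, 0.2]
width: 0.0852
```

```bash
python3 -c "
from h import *
goal([.60,.16,.25],92.9)"
```

```text
t 0.9833 at [ 0.3878 -0.1905  0.224 ] F [ 0.8786 -1.1031  0.2359] w 0.0851887926434011
shift mm [ 208.6 -352.7  -25.7] turn [ 0.0005 -0.001  -1.6316]
```

Emit:
play_rows(series=[[[209,-353,-26],[0,0,-1.632],1],[[209,-353,-26],[0,0,-1.632],1],[[209,-353,-26],[0,0,-1.632],1],[[209,-353,-26],[0,0,-1.632],1],[[209,-353,-26],[0,0,-1.632],1],[[209,-353,-26],[0,0,-1.632],1],[[209,-353,-26],[0,0,-1.632],1],[[209,-353,-26],[0,0,-1.632],1],[[209,-353,-26],[0,0,-1.632],1],[[209,-353,-26],[0,0,-1.632],1]])

```text
time_s: 1.82
eef_pos: [0.601, 0.1629, 0.25]
eef_rot: [0.814, 0.581, 0.0, -0.0]
contact_force: [1.3, -0.5, 0.3]
width: 0.0856
```

```bash
python3 -c "
from h import *
goal([.60,.16,.25],92.9)"
```

```text
t 1.8167 at [0.601  0.1629 0.25  ] F [ 1.26   -0.4528  0.2819] w 0.08555663354155858
shift mm [-3.  0.  0.] turn [ 0.0003 -0.0005 -0.3804]
```

Emit:
play_rows(series=[[[-3,0,0],[0,0,-0.38],1],[[-3,0,0],[0,0,-0.38],1],[[-3,0,0],[0,0,-0.38],1],[[-3,0,0],[0,0,-0.38],1],[[-3,0,0],[0,0,-0.38],1],[[-3,0,0],[0,0,-0.38],1],[[-3,0,0],[0,0,-0.38],1],[[-3,0,0],[0,0,-0.38],1],[[-3,0,0],[0,0,-0.38],1],[[-3,0,0],[0,0,-0.38],1]])

```text
time_s: 2.65
eef_pos: [0.6, 0.1599, 0.2501]
eef_rot: [0.689, 0.724, 0.0, 0.0]
contact_force: [-0.4, -0.4, -0.3]
width: 0.0851
```

```bash
python3 -c "
from h import *
import pickle
c=imaging.get_calibration('wrist');im=imaging.camera('wrist');pickle.dump(c,open('w1.pkl','wb'));cv2.imwrite('pics/w1.png',im)
print(c['extrinsics']);print(manip.get_obs()['eef_pos'])
cv2.imwrite('pics/w1b.png',cv2.resize(im,(800,600),interpolation=cv2.INTER_CUBIC))"
```

```text
[[-0.0493  0.9629  0.2653  0.534 ]
 [ 0.9988  0.0474  0.0137  0.1568]
 [ 0.0006  0.2656 -0.9641  0.4261]
 [ 0.      0.      0.      1.    ]]
[0.6    0.16   0.2501]
```

View pics/w1b.png

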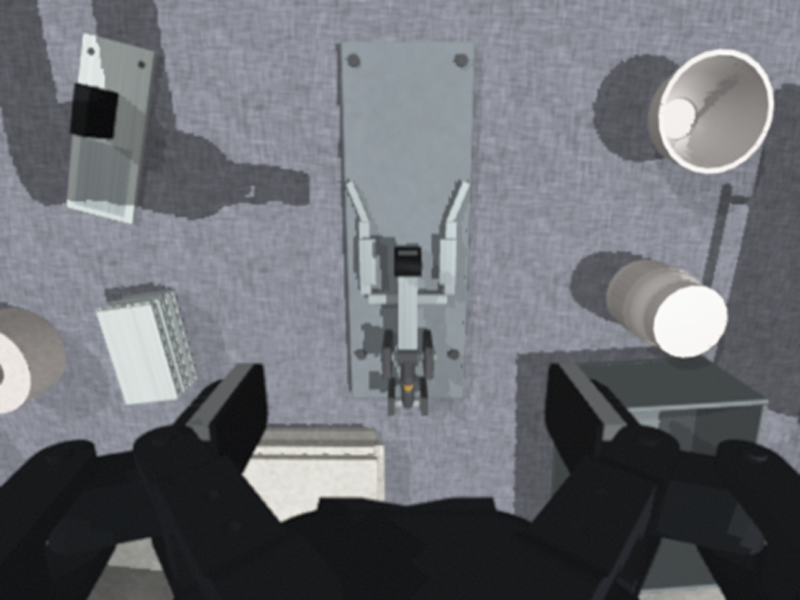

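The wrist view shows the holder in the middle: barrel at (408,261), stop bar near y=298, tail corners (341,42) and (473,42). The narrow carrier is at upper left. Next I'll measure these.

```bash
python3 - <<'E'
from h import *
import pickle
c=pickle.load(open('w1.pkl','rb'));ct=imaging.get_calibration('top');cs=imaging.get_calibration('scene')
W=lambda a:np.array(a)/1.5625-.18
T=lambda a:np.array(a)/4.4+[190,110]-0.39
S=lambda a:np.array(a)/3.4+[180,130]-.35
H=plane(c,W([(341,42),(473,42),(464,394),(352,396)]),.012);print(H)
print('tail mid',H[:2].mean(0),'front mid',H[2:].mean(0)); d=H[2:].mean(0)-H[:2].mean(0);print('yaw',np.degrees(np.arctan2(d[1],d[0])),np.linalg.norm(d))
print('stop top bar upper edge z.024', plane(c,W([(366,296),(447,295)]),.024).round(4))
print('rails inner mouth',plane(c,W([(375,240),(440,240)]),.026))
print('barrel', plane(c,W([(408,261)]),.063), tri([(c,W((408,261))),(ct,T((113,228)))]), tri([(c,W((408,261))),(cs,S((258,422)))]))
N=plane(c,W([(68,207),(132,222),(154,50),(84,35)]),.006);print(N);d=(N[0]+N[1]-N[2]-N[3])[:2];print('yaw',np.degrees(np.arctan2(d[1],d[0])),N.mean(0),'grip',N.mean(0)[:2]-.015*d/np.linalg.norm(d))
im=cv2.imread('pics/w1.png');cv2.imwrite('pics/w1c.png',cv2.resize(im[100:280,200:320],None,fx=3.3,fy=3.3,interpolation=cv2.INTER_CUBIC)); cv2.imwrite('pics/w1d.png',cv2.resize(im[10:160,30:120],None,fx=4,fy=4,interpolation=cv2.INTER_CUBIC))
E
```

```text
[[0.4421 0.1    0.012 ]
 [0.4368 0.2065 0.012 ]
 [0.7493 0.2245 0.012 ]
 [0.7569 0.1153 0.012 ]]
tail mid [0.4394 0.1533 0.012 ] front mid [0.7531 0.1699 0.012 ]
yaw 3.0351374856238817 0.3141083107872403
stop top bar upper edge z.024 [[0.651  0.1272 0.024 ]
 [0.6465 0.1993 0.024 ]]
rails inner mouth [[0.6    0.1337 0.026 ]
 [0.5972 0.1895 0.026 ]]
barrel [[0.6093 0.1624 0.063 ]] (array([0.6199, 0.163 , 0.0203]), [np.float64(0.0016930324659838957), np.float64(0.001693032465983834)]) (array([0.61  , 0.1622, 0.0606]), [np.float64(0.00031650069883098006), np.float64(0.00031650069883102153)])
[[ 0.5857 -0.147   0.006 ]
 [ 0.597  -0.0883  0.006 ]
 [ 0.4522 -0.0567  0.006 ]
 [ 0.4417 -0.1161  0.006 ]]
yaw -12.225001029523266 [ 0.5191 -0.102   0.006 ] grip [ 0.5045 -0.0989]
```

View pics/w1c.png

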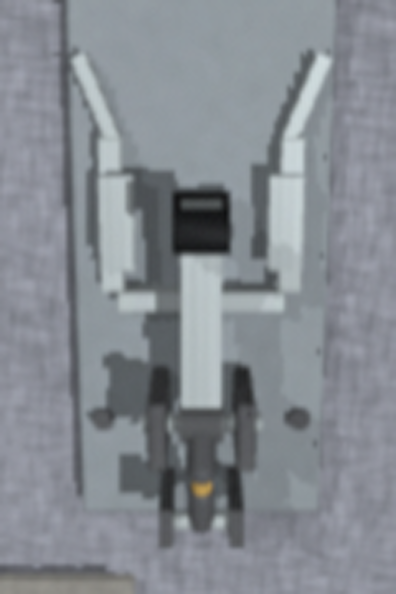

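View pics/w1d.png

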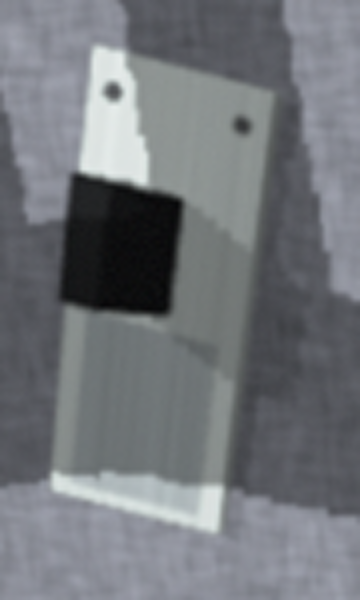

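```bash
python3 -c "
from h import *
goal([.612,.1628,.125],93)"
```

```text
t 2.7 at [0.6    0.16   0.2501] F [ 1.1793 -0.2697 -0.0827] w 0.0850566562992662
shift mm [  2.2  12.1 125.1] turn [ 0.0005 -0.0005 -0.0029]
```

Emit:
play_rows(series=[[[2,12,30],[0,0,-0.003],1],[[2,12,60],[0,0,-0.003],1],[[2,12,90],[0,0,-0.003],1],[[2,12,115],[0,0,-0.003],1],[[2,12,125],[0,0,-0.003],1],[[2,12,125],[0,0,-0.003],1],[[2,12,125],[0,0,-0.003],1],[[2,12,125],[0,0,-0.003],1],[[2,12,125],[0,0,-0.003],1],[[2,12,125],[0,0,-0.003],1]])

```text
time_s: 3.53
eef_pos: [0.6132, 0.1627, 0.1272]
eef_rot: [0.688, 0.725, 0.002, 0.001]
contact_force: [-0.6, 0.5, 0.2]
width: 0.0856
```

```bash
python3 -c "
from h import *
import pickle
c=imaging.get_calibration('wrist');im=imaging.camera('wrist');pickle.dump(c,open('w2.pkl','wb'));cv2.imwrite('pics/w2.png',im)
print(manip.get_obs()['eef_pos'])
cv2.imwrite('pics/w2b.png',cv2.resize(im,(800,600),interpolation=cv2.INTER_CUBIC))"
```

```text
[0.613  0.1627 0.1268]
```

View pics/w2b.png

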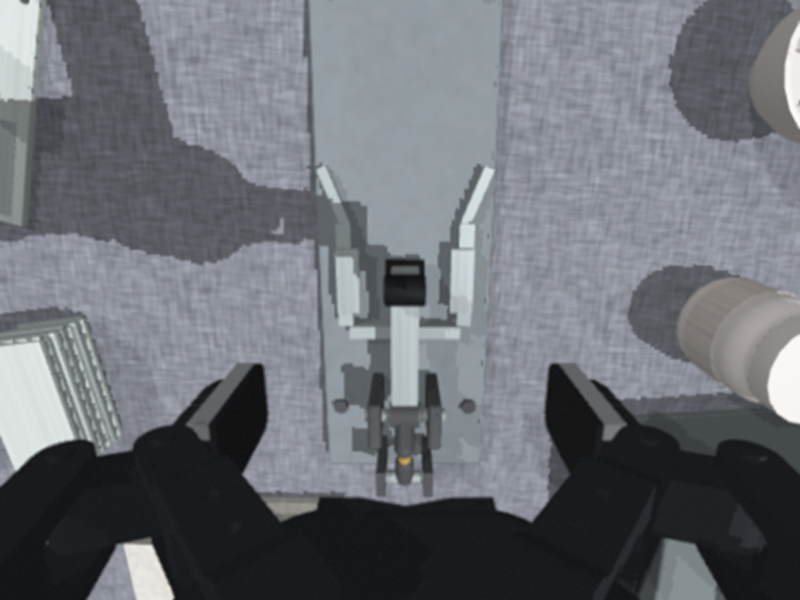

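The barrel is now at (405,282) and the stop's edge at about y=328. I'll triangulate from the two wrist views.

```bash
python3 - <<'E'
from h import *
import pickle
a=pickle.load(open('w1.pkl','rb'));b=pickle.load(open('w2.pkl','rb'))
# refine by dark mask centroid
for c,n,box in ((a,'w1',(245,150,280,185)),(b,'w2',(238,158,280,200))):
    g=cv2.cvtColor(cv2.imread(f'pics/{n}.png'),cv2.COLOR_BGR2GRAY);x0,y0,x1,y1=box
    m=(g[y0:y1,x0:x1]<75).astype(np.uint8);k,l,st,ce=cv2.connectedComponentsWithStats(m);i=1+st[1:,4].argmax();print(n,st[i]+[x0,y0,0,0,0],ce[i]+[x0,y0])
W=lambda p:np.array(p)/1.5625-.18
print('barrel',tri([(a,W((408,261))),(b,W((405,282)))]),plane(b,W([(405,282)]),.063))
print('stop edge',plane(b,W([(352,328),(458,328)]),.024), 'tri',tri([(a,W((366,296))),(b,W((350,328)))]),tri([(a,W((447,295))),(b,W((459,327)))]))
print('front corners',plane(b,W([(329,461),(478,461)]),.012))
print('rail outer edges lip',plane(b,W([(337,256),(475,249)]),.026))
E
```

```text
w1 [252 157  18  20 316] [260.4051 167.3133]
w2 [245 166  27  31 715] [258.0769 181.386 ]
barrel (array([0.6121, 0.1625, 0.0492]), [np.float64(8.325113877256944e-05), np.float64(8.325113877257971e-05)]) [[0.6086 0.1623 0.063 ]]
stop edge [[0.6503 0.1309 0.024 ]
 [0.6468 0.1977 0.024 ]] tri (array([0.6562, 0.1269, 0.0073]), [np.float64(0.0010162733456134884), np.float64(0.001016273345613512)]) (array([0.649 , 0.1998, 0.0154]), [np.float64(0.00036442126372939), np.float64(0.00036442126372939176)])
front corners [[0.7577 0.1151 0.012 ]
 [0.7521 0.2224 0.012 ]]
rail outer edges lip [[0.6041 0.1211 0.026 ]
 [0.5956 0.2035 0.026 ]]
```

Emit:
play_rows(series=[[[0,-1,25],[0,0,0],1],[[0,-1,50],[0,0,0],0.8],[[0,-1,72],[0,0,0],0.6],[[0,-1,82],[0,0,0],0.5],[[0,-1,82],[0,0,0],0.5],[[0,-1,82],[0,0,0],0.5],[[0,-1,82],[0,0,0],0.5],[[0,-1,82],[0,0,0],0.5],[[0,-1,82],[0,0,0],0.5],[[0,-1,82],[0,0,0],0.5]])

```text
time_s: 4.42
eef_pos: [0.613, 0.1628, 0.046]
eef_rot: [0.688, 0.725, 0.002, 0.002]
contact_force: [0.4, -0.8, 0.0]
width: 0.0428
```

```bash
python3 -c "
from h import *
import pickle
print(manip.get_obs())
im=imaging.camera('wrist')
cv2.imwrite('pics/w3b.png',cv2.resize(im,(800,600),interpolation=cv2.INTER_CUBIC))"
```

```text
{'time_s': 4.4167, 'joints': array([ 0.0725,  0.4696,  1.5612,  0.0005,  1.1055, -1.5511]), 'qvel': array([-0.0021,  0.0061,  0.0083,  0.0002, -0.0007,  0.0007]), 'joint_efforts': array([ -0.0093, -54.2487, -30.8416,   0.0014,  -0.0248,   0.    ]), 'eef_pos': array([0.613 , 0.1628, 0.046 ]), 'eef_rot': array([0.6883, 0.7254, 0.0021, 0.0016]), 'contact_force': array([ 0.4206, -0.8355,  0.0015]), 'wrist_torque': array([-0.0416, -0.0088, -0.0179]), 'width': 0.042819159990621365}
```

View pics/w3b.png

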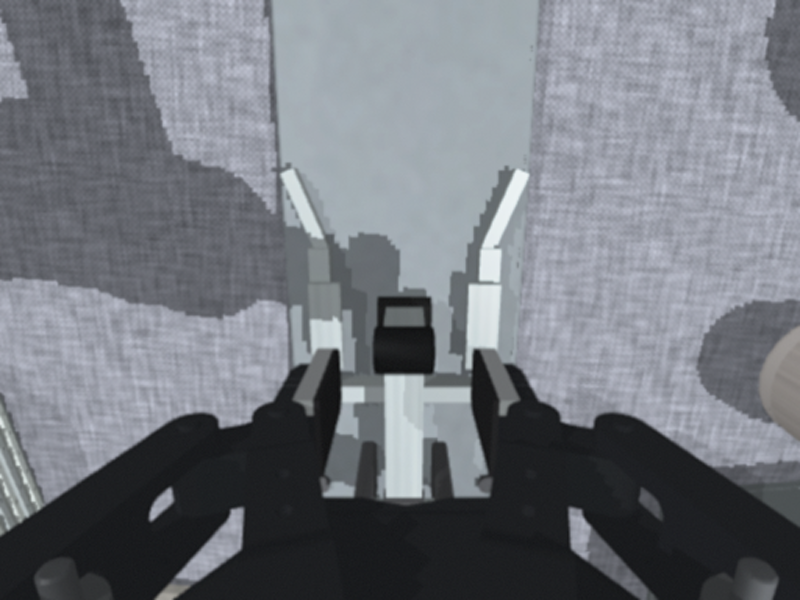

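```bash
python3 - <<'E'
from h import *
c=imaging.get_calibration('wrist')
W=lambda p:np.array(p)/1.5625-.18
print(plane(c,W([(404,348),(374,348),(434,348),(404,327),(404,372)]),.063))
o=manip.get_obs();C=R.from_quat(o['eef_rot'])
P=[o['eef_pos']+C.apply([0,0,-k]) for k in (0,.019)]
print((proj(c,P)+.18)*1.5625)
E
```

```text
[[0.6117 0.1622 0.063 ]
 [0.6123 0.1514 0.063 ]
 [0.6112 0.1731 0.063 ]
 [0.6037 0.1618 0.063 ]
 [0.6213 0.1627 0.063 ]]
[[405.2793 333.7218]
 [405.2258 352.3289]]
```

Barrel measures 21.7 mm wide, 17.6 mm in diameter, centre (0.612, 0.162), within 1.5 mm of the grasp point. Closing.

Emit:
play_rows(series=[[[-0.5,-1,1.5],[0,0,0],0.2],[[-0.5,-1,1.5],[0,0,0],0.1],[[-0.5,-1,1.5],[0,0,0],0.1],[[-0.5,-1,1.5],[0,0,0],0.1],[[-0.5,-1,1.5],[0,0,0],0.1],[[-0.5,-1,1.5],[0,0,0],0.1],[[-0.5,-1,1.5],[0,0,0],0.1],[[-0.5,-1,1.5],[0,0,0],0.1],[[-0.5,-1,1.5],[0,0,0],0.1],[[-0.5,-1,1.5],[0,0,0],0.1]])

```text
time_s: 5.3
eef_pos: [0.6118, 0.1622, 0.0442]
eef_rot: [0.688, 0.725, 0.002, 0.001]
contact_force: [-0.9, 0.2, -0.4]
width: 0.0083
```

```bash
python3 - <<'E'
from h import *
o=manip.get_obs();print(o['eef_pos'],o['eef_rot'],o['width'],o['contact_force'])
C=R.from_quat(o['eef_rot']).as_matrix()
yaw=np.radians(3.0);ux=np.array([np.cos(yaw),np.sin(yaw),0])
def b(q): return -85*np.cos(q)+18*np.sin(q),85*np.sin(q)+18*np.cos(q)
x0,z0=b(0)
for q in np.arange(.05,1.26,.1):
    x,z=b(q); d=ux*(x-x0)+np.array([0,0,z-z0]); print(round(q,2),(C.T@d).round(1))
E
```

```text
[0.6118 0.1622 0.0442] [0.6883 0.7254 0.0019 0.0014] 0.008343321286541456 [-0.8862  0.1774 -0.441 ]
0.05 [ 0.   1.  -4.2]
0.15 [  0.    3.7 -12.5]
0.25 [  0.    7.2 -20.4]
0.35 [  0.   11.5 -28. ]
0.45 [  0.   16.5 -35.1]
0.55 [  0.   22.1 -41.7]
0.65 [  0.   28.4 -47.6]
0.75 [  0.   35.3 -52.9]
0.85 [  0.   42.7 -57.5]
0.95 [  0.   50.5 -61.4]
1.05 [  0.   58.6 -64.4]
1.15 [  0.   67.  -66.6]
1.25 [  0.   75.6 -68. ]
```

The width is only 8 mm, so the barrel isn't between the pads. I'll look.

```bash
python3 -c "
from h import *
im=imaging.camera('wrist');s=imaging.camera('scene')
cv2.imwrite('pics/w4b.png',cv2.resize(im,(800,600),interpolation=cv2.INTER_CUBIC))
cv2.imwrite('pics/s4.png',cv2.resize(s[190:310,190:330],None,fx=5,fy=5,interpolation=cv2.INTER_CUBIC))
print(manip.get_obs()['width'])"
```

```text
0.008315789462185065
```

View pics/w4b.png

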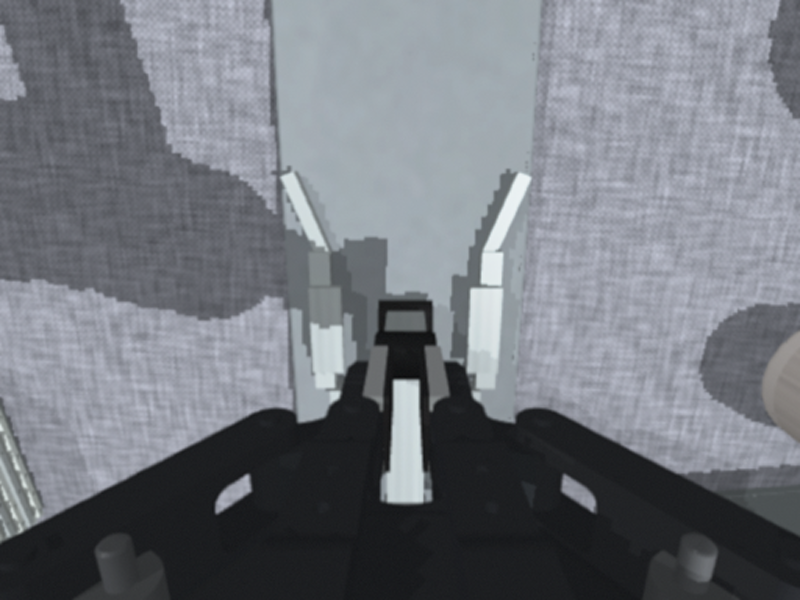

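View pics/s4.png

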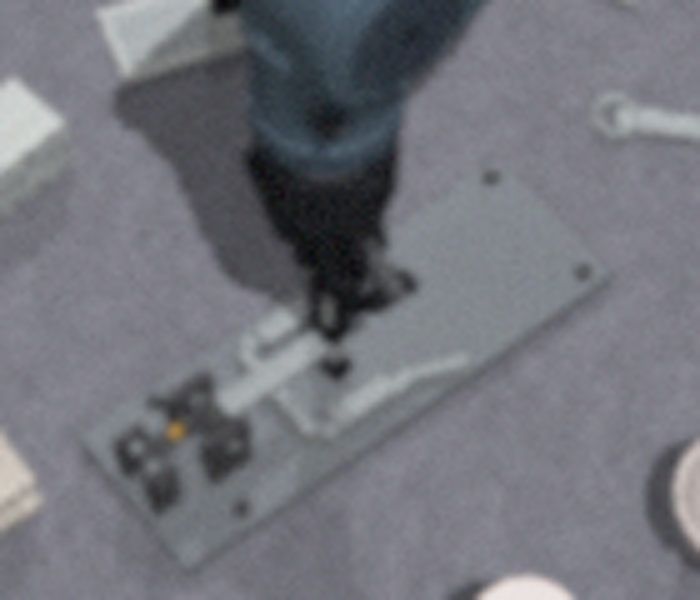

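Emit:
play_rows(series=[[[0,0,0],[0,0,0],0],[[0,0,0],[0,0,0],0],[[0,0,0],[0,0,0],0],[[0,0,0],[0,0,0],0],[[0,0,0],[0,0,0],0],[[0,0,0],[0,0,0],0],[[0,0,0],[0,0,0],0],[[0,0,0],[0,0,0],0],[[0,0,0],[0,0,0],0],[[0,0,0],[0,0,0],0]])

```text
time_s: 6.23
eef_pos: [0.6118, 0.1622, 0.0442]
eef_rot: [0.688, 0.725, 0.002, 0.001]
contact_force: [-0.0, -0.4, -0.2]
width: -0.0001
```

```bash
python3 -c "
from h import *
im=imaging.camera('wrist')
cv2.imwrite('pics/w5b.png',cv2.resize(im[150:330,180:340],None,fx=3.3,fy=3.3,interpolation=cv2.INTER_CUBIC))
o=manip.get_obs();print(o['width'],o['contact_force'],o['wrist_torque'])"
```

```text
0.00020771632315796508 [-0.2703 -0.4292  0.5417] [0.0162 0.0435 0.0236]
```

View pics/w5b.png

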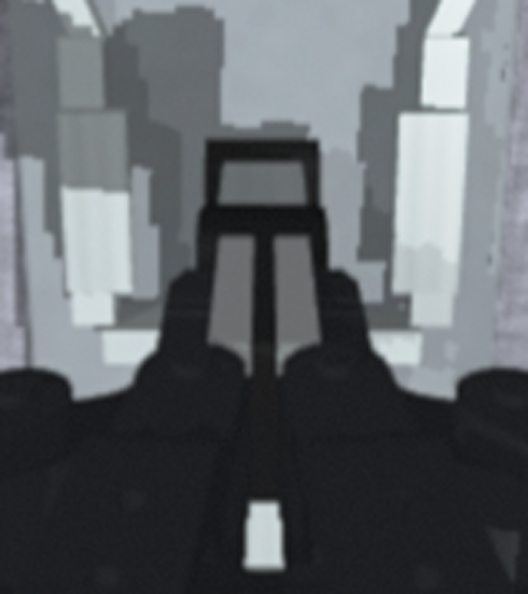

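```bash
python3 - <<'E'
from h import *
import pickle
c=pickle.load(open('w1.pkl','rb'))
C=R.from_quat([.689,.724,0,0]);p=np.array([.6,.16,.2501])
for x in (.0425,):
  for y in (-.011,0,.011):
    for z in (0,-.013,-.03,-.045,-.06,-.075):
      print(y,z,((proj(c,[p+C.apply([s*x,y,z]) for s in (-1,1)])+.18)*1.5625).round(0).tolist())
E
```

```text
-0.011 0 [[297.0, 307.0], [513.0, 307.0]]
-0.011 -0.013 [[290.0, 318.0], [521.0, 318.0]]
-0.011 -0.03 [[278.0, 334.0], [533.0, 334.0]]
-0.011 -0.045 [[265.0, 352.0], [546.0, 352.0]]
-0.011 -0.06 [[249.0, 373.0], [562.0, 373.0]]
-0.011 -0.075 [[229.0, 400.0], [582.0, 400.0]]
0 0 [[299.0, 334.0], [512.0, 333.0]]
0 -0.013 [[292.0, 346.0], [519.0, 346.0]]
0 -0.03 [[280.0, 365.0], [531.0, 365.0]]
0 -0.045 [[268.0, 385.0], [543.0, 385.0]]
0 -0.06 [[252.0, 410.0], [559.0, 410.0]]
0 -0.075 [[234.0, 440.0], [577.0, 440.0]]
0.011 0 [[301.0, 359.0], [510.0, 359.0]]
0.011 -0.013 [[294.0, 373.0], [517.0, 373.0]]
0.011 -0.03 [[282.0, 394.0], [529.0, 394.0]]
0.011 -0.045 [[270.0, 417.0], [541.0, 417.0]]
0.011 -0.06 [[256.0, 444.0], [555.0, 444.0]]
0.011 -0.075 [[238.0, 478.0], [573.0, 478.0]]
```

Before descending further, I'll check the tip position with the fingers shut (w5). The fingers met above the barrel, so the real tips seem to sit about 30 mm short of the reported TCP.

```bash
python3 - <<'E'
from h import *
c=imaging.get_calibration('wrist');o=manip.get_obs();C=R.from_quat(o['eef_rot'])
for y in (-.011,-.008,0):
  for z in (0,-.02,-.025,-.03,-.035,-.04):
    q=proj(c,[o['eef_pos']+C.apply([s*.01,y,z]) for s in (-1,1)])
    print(y,z,((q-[180,150])*3.3).round(0).tolist())
E
```

```text
-0.011 0 [[207.0, 153.0], [315.0, 153.0]]
-0.011 -0.02 [[201.0, 189.0], [321.0, 189.0]]
-0.011 -0.025 [[199.0, 200.0], [323.0, 200.0]]
-0.011 -0.03 [[197.0, 211.0], [325.0, 211.0]]
-0.011 -0.035 [[195.0, 222.0], [327.0, 222.0]]
-0.011 -0.04 [[193.0, 235.0], [329.0, 235.0]]
-0.008 0 [[208.0, 169.0], [315.0, 169.0]]
-0.008 -0.02 [[201.0, 206.0], [321.0, 206.0]]
-0.008 -0.025 [[200.0, 217.0], [323.0, 217.0]]
-0.008 -0.03 [[198.0, 228.0], [325.0, 228.0]]
-0.008 -0.035 [[196.0, 241.0], [326.0, 241.0]]
-0.008 -0.04 [[193.0, 254.0], [329.0, 254.0]]
0 0 [[208.0, 209.0], [314.0, 209.0]]
0 -0.02 [[202.0, 251.0], [320.0, 251.0]]
0 -0.025 [[200.0, 263.0], [322.0, 263.0]]
0 -0.03 [[199.0, 275.0], [324.0, 275.0]]
0 -0.035 [[197.0, 289.0], [326.0, 289.0]]
0 -0.04 [[194.0, 303.0], [328.0, 303.0]]
```

Emit:
play_rows(series=[[[0,0,-4],[0,0,0],0.5],[[0,0,-4],[0,0,0],0.5],[[0,0,-4],[0,0,0],0.5],[[0,0,-4],[0,0,0],0.5],[[0,0,0],[0,0,0],0.5],[[0,0,8],[0,0,0],0.5],[[0,0,16],[0,0,0],0.5],[[0,0,24],[0,0,0],0.5],[[0,0,28],[0,0,0],0.5],[[0,0,28],[0,0,0],0.5]])

```text
time_s: 7.12
eef_pos: [0.6104, 0.1621, 0.014]
eef_rot: [0.688, 0.725, 0.001, 0.0]
contact_force: [-0.7, 0.4, -0.3]
width: 0.0427
```

```bash
python3 -c "
from h import *
im=imaging.camera('wrist')
cv2.imwrite('pics/w6b.png',cv2.resize(im,(800,600),interpolation=cv2.INTER_CUBIC))
o=manip.get_obs();print(o['eef_pos'],o['width'],o['contact_force'],o['wrist_torque'])"
```

```text
[0.6111 0.1621 0.0149] 0.0428954860711768 [0.0004 0.2146 0.4099] [ 0.0403 -0.0256  0.0175]
```

View pics/w6b.png

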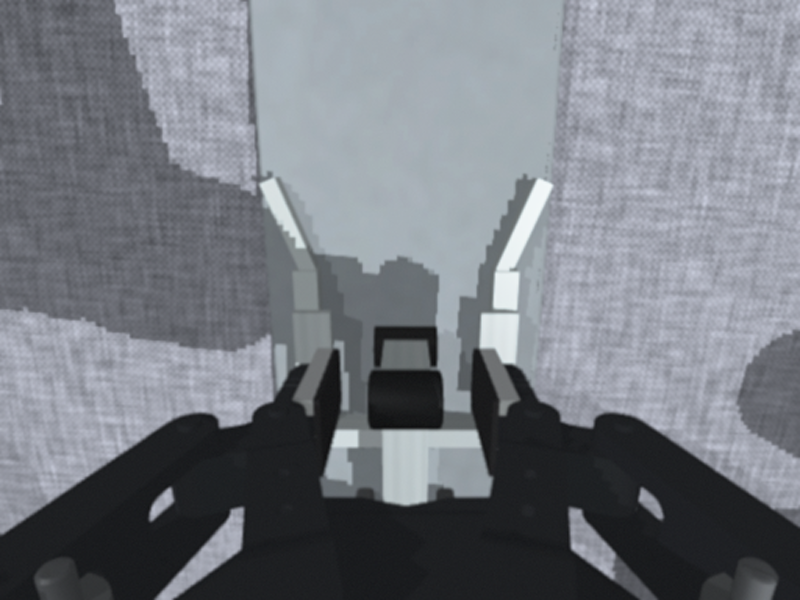

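The barrel at (405,400) now lies between the pads, with no contact. Closing.

Emit:
play_rows(series=[[[0,0,0],[0,0,0],0.1],[[0,0,0],[0,0,0],0.1],[[0,0,0],[0,0,0],0.1],[[0,0,0],[0,0,0],0.1],[[0,0,0],[0,0,0],0.1],[[0,0,0],[0,0,0],0.1],[[0,0,0],[0,0,0],0.1],[[0,0,0],[0,0,0],0.1],[[0,0,0],[0,0,0],0.1],[[0,0,0],[0,0,0],0.1]])

```text
time_s: 8.0
eef_pos: [0.6112, 0.1619, 0.0152]
eef_rot: [0.688, 0.725, 0.001, 0.001]
contact_force: [-2.1, -2.7, 3.6]
width: 0.0206
```

```bash
python3 -c "
from h import *
im=imaging.camera('wrist')
cv2.imwrite('pics/w7b.png',cv2.resize(im,(800,600),interpolation=cv2.INTER_CUBIC))
o=manip.get_obs();print(o['eef_pos'],o['width'],o['contact_force'],o['wrist_torque'])"
```

```text
[0.6112 0.162  0.0152] 0.020602043480618806 [-1.8639 -3.2318  3.8876] [-0.4971  0.2555 -0.0486]
```

View pics/w7b.png

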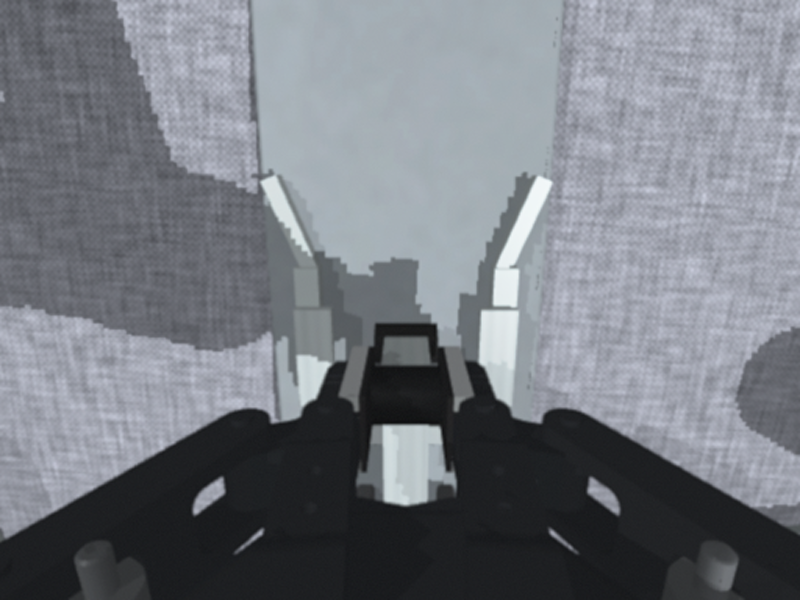

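Gripped (width 20.6 mm against 22 mm, barrel between the pads). Now swinging along the arc.

Emit:
play_rows(series=[[[0,1,-4.2],[0,0,0],0.1],[[0,2.3,-8.4],[0,0,0],0.1],[[0,3.7,-12.5],[0,0,0],0.1],[[0,5.4,-16.5],[0,0,0],0.1],[[0,7.2,-20.4],[0,0,0],0.1],[[0,9.3,-24.2],[0,0,0],0.1],[[0,11.5,-28],[0,0,0],0.1],[[0,13.9,-31.6],[0,0,0],0.1],[[0,16.5,-35.1],[0,0,0],0.1],[[0,19.2,-38.5],[0,0,0],0.1]])

```text
time_s: 8.88
eef_pos: [0.6298, 0.1629, 0.0534]
eef_rot: [0.688, 0.725, 0.0, 0.0]
contact_force: [3.3, -1.2, -14.2]
width: 0.0207
```

```bash
python3 -c "
from h import *
im=imaging.camera('wrist')
cv2.imwrite('pics/w8b.png',cv2.resize(im,(800,600),interpolation=cv2.INTER_CUBIC))
o=manip.get_obs();print(o['eef_pos'],o['eef_rot'],o['width'],o['contact_force'],o['wrist_torque'])"
```

```text
[0.631  0.1629 0.0546] [0.6883 0.7254 0.0013 0.0011] 0.020794395480631247 [  0.7489  -2.2236 -10.3951] [-0.3917  0.3435  0.0721]
```

View pics/w8b.png

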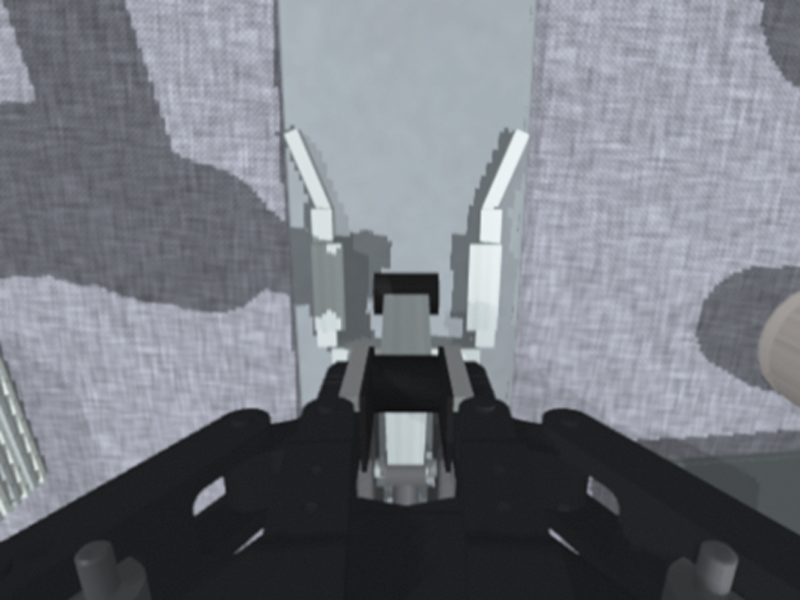

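The clip is rising with the grip held (foot now tilted out at (405,290)). Continuing the arc.

Emit:
play_rows(series=[[[0,2.9,-3.2],[0,0,0],0.1],[[0,9.2,-9.1],[0,0,0],0.1],[[0,16.1,-14.4],[0,0,0],0.1],[[0,23.5,-19],[0,0,0],0.1],[[0,31.3,-22.9],[0,0,0],0.1],[[0,39.4,-25.9],[0,0,0],0.1],[[0,47.8,-28.1],[0,0,0],0.1],[[0,52.1,-28.8],[0,0,0],0.1],[[0,52.1,-28.8],[0,0,0],0.1],[[0,52.1,-28.8],[0,0,0],0.1]])

```text
time_s: 9.77
eef_pos: [0.6849, 0.1657, 0.0855]
eef_rot: [0.688, 0.725, 0.003, 0.003]
contact_force: [1.5, -2.8, -1.9]
width: 0.0205
```

```bash
python3 -c "
from h import *
im=imaging.camera('wrist')
cv2.imwrite('pics/w9b.png',cv2.resize(im,(800,600),interpolation=cv2.INTER_CUBIC))
o=manip.get_obs();print(o['eef_pos'],o['eef_rot'],o['width'],o['contact_force'],o['wrist_torque'])"
```

```text
[0.6846 0.1656 0.0854] [0.6883 0.7254 0.0026 0.0025] 0.020495208532731946 [ 3.1568 -2.8645 -1.4819] [-0.4796 -0.1564  0.1119]
```

View pics/w9b.png

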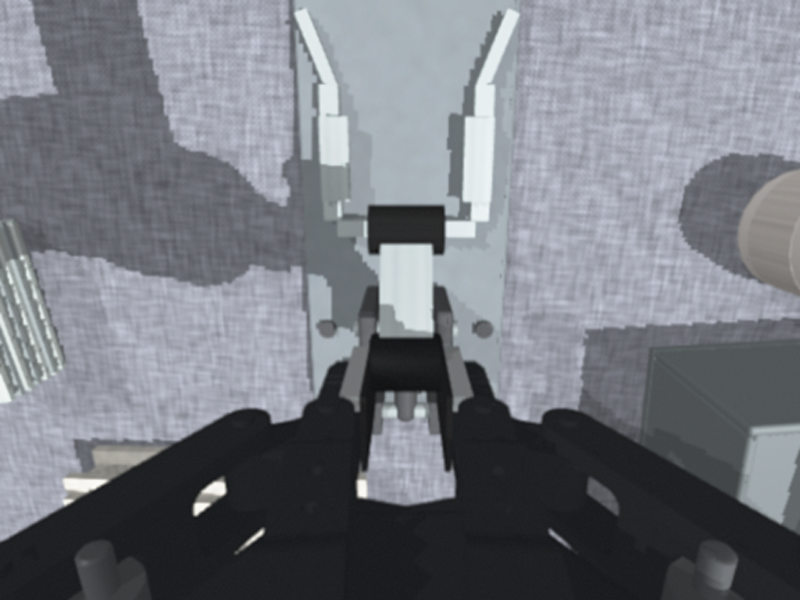

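The clip is up (about 1.2 rad): foot barrel at (405,228), grip barrel between the jaws. Release and rise.

Emit:
play_rows(series=[[[0,0,0],[0,0,0],0.5],[[0,0,0],[0,0,0],0.5],[[0,0,0],[0,0,0],0.5],[[0,0,0],[0,0,0],0.5],[[0,0,-20],[0,0,0],0.5],[[0,0,-45],[0,0,0],0.5],[[0,0,-80],[0,0,0],0.6],[[0,0,-110],[0,0,0],0.8],[[0,0,-110],[0,0,0],0.8],[[0,0,-110],[0,0,0],0.8]])

```text
time_s: 10.65
eef_pos: [0.6855, 0.1661, 0.199]
eef_rot: [0.688, 0.726, 0.005, 0.004]
contact_force: [0.3, -0.5, -0.8]
width: 0.0683
```

```bash
python3 -c "
from h import *
s=imaging.camera('scene')
cv2.imwrite('pics/s10.png',cv2.resize(s[190:310,190:330],None,fx=5,fy=5,interpolation=cv2.INTER_CUBIC))
goal([.49,-.0965,.15],77.8)"
```

```text
t 10.7 at [0.6841 0.1659 0.1964] F [ 0.2228 -0.496   0.0936] w 0.06838141186807468
shift mm [-251.8 -208.1   44.4] turn [ 0.0088 -0.0015  0.2657]
```

View pics/s10.png

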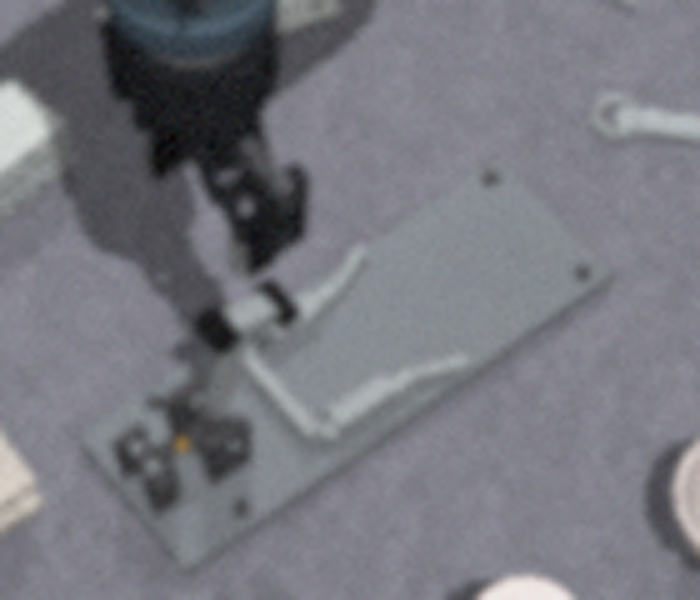

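The clip stays up by itself in the scene view (grip barrel (215,325), foot (280,305)). Going to view the narrow carrier.

Emit:
play_rows(series=[[[-252,-208,0],[0.009,-0.002,0.266],0.8],[[-252,-208,0],[0.009,-0.002,0.266],0.8],[[-252,-208,0],[0.009,-0.002,0.266],0.8],[[-252,-208,0],[0.009,-0.002,0.266],0.8],[[-252,-208,20],[0.009,-0.002,0.266],0.8],[[-252,-208,44],[0.009,-0.002,0.266],0.8],[[-252,-208,44],[0.009,-0.002,0.266],0.8],[[-252,-208,44],[0.009,-0.002,0.266],0.8],[[-252,-208,44],[0.009,-0.002,0.266],0.8],[[-252,-208,44],[0.009,-0.002,0.266],0.8]])

```text
time_s: 11.53
eef_pos: [0.4874, -0.0974, 0.148]
eef_rot: [0.78, 0.626, -0.001, -0.002]
contact_force: [-0.4, 0.4, 0.1]
width: 0.0684
```

```bash
python3 -c "
from h import *
import pickle
c=imaging.get_calibration('wrist');im=imaging.camera('wrist');pickle.dump(c,open('w11.pkl','wb'));cv2.imwrite('pics/w11.png',im)
cv2.imwrite('pics/w11b.png',cv2.resize(im,(800,600),interpolation=cv2.INTER_CUBIC))
goal([.5045,-.0989,.12],77.8)"
```

```text
t 11.5833 at [ 0.489  -0.0967  0.1491] F [-0.2306  0.5589  1.0733] w 0.06803930707549596
shift mm [ 1.2 15.7 29. ] turn [-0.0025 -0.0006 -0.0024]
```

View pics/w11b.png

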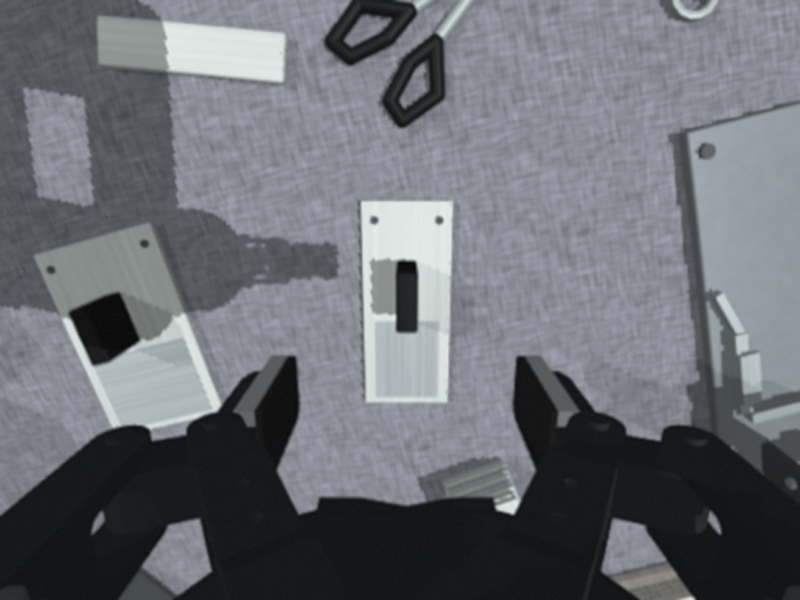

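The narrow carrier is straight below and aligned: plate corners (361,200), (454,200), (447,403), (366,402), and block top from (397,274) to (417,332).

```bash
python3 - <<'E'
from h import *
import pickle
c=pickle.load(open('w11.pkl','rb'));c1=pickle.load(open('w1.pkl','rb'))
W=lambda p:np.array(p)/1.5625-.18
N=plane(c,W([(366,402.5),(447,403),(454,200),(361,200)]),.006);d=(N[0]+N[1]-N[2]-N[3])[:2]
u=d/np.linalg.norm(d)
print(np.linalg.norm(N-np.roll(N,1,0),axis=1),'yaw',np.degrees(np.arctan2(d[1],d[0])),'grip',N.mean(0)[:2]-.015*u)
B=plane(c,W([(397,274),(417,274),(417,332),(397,332)]),.046);print('block',B.mean(0),np.linalg.norm(B-np.roll(B,1,0),axis=1))
# block-top height from 2 views: front edge of block top centre; w1 crop d px
cs=imaging.get_calibration('scene')
S=lambda a:np.array(a)/3.4+[180,130]-.35
print('block centre tri w11+scene',tri([(c,W((407,298))),(cs,S((196,193)))]))
E
python3 -c "
from h import *
goal([.5045,-.0989,.12],77.8)"
```

```text
[0.1499 0.061  0.1504 0.0622] yaw -12.676955145682072 grip [ 0.505  -0.0998]
block [ 0.5051 -0.1     0.046 ] [0.0374 0.0122 0.0374 0.0126]
block centre tri w11+scene (array([ 0.5048, -0.0988,  0.0297]), [np.float64(0.0019204529213564562), np.float64(0.0019204529213563114)])
t 11.5833 at [ 0.489  -0.0967  0.1491] F [-0.2306  0.5589  1.0733] w 0.06803930707549596
shift mm [ 1.2 15.7 29. ] turn [-0.0025 -0.0006 -0.0024]
```

```bash
python3 -c "
from h import *
goal([.505,-.0998,-.012],77.5)"
```

```text
t 11.5833 at [ 0.489  -0.0967  0.1491] F [-0.2306  0.5589  1.0733] w 0.06803930707549596
shift mm [  0.3  16.7 161. ] turn [-0.0025 -0.0005  0.0028]
```

Emit:
play_rows(series=[[[0.3,16.7,20],[-0.0025,0,0.003],0.6],[[0.3,16.7,45],[-0.0025,0,0.003],0.6],[[0.3,16.7,70],[-0.0025,0,0.003],0.6],[[0.3,16.7,95],[-0.0025,0,0.003],0.6],[[0.3,16.7,115],[-0.0025,0,0.003],0.6],[[0.3,16.7,130],[-0.0025,0,0.003],0.6],[[0.3,16.7,142],[-0.0025,0,0.003],0.6],[[0.3,16.7,152],[-0.0025,0,0.003],0.6],[[0.3,16.7,156],[-0.0025,0,0.003],0.6],[[0.3,16.7,156],[-0.0025,0,0.003],0.6]])

```text
time_s: 12.42
eef_pos: [0.5048, -0.0992, -0.0077]
eef_rot: [0.78, 0.626, -0.0, -0.001]
contact_force: [-0.2, 0.2, 0.2]
width: 0.0512
```

```bash
python3 -c "
from h import *
im=imaging.camera('wrist')
cv2.imwrite('pics/w12b.png',cv2.resize(im,(800,600),interpolation=cv2.INTER_CUBIC))
goal([.505,-.0998,-.012],77.5)"
```

```text
t 12.4667 at [ 0.5053 -0.0996 -0.0069] F [ 0.2095 -0.6062  0.1818] w 0.05113811342144265
shift mm [-0.3 -0.2  5.1] turn [-0.0001 -0.0006  0.0003]
```

View pics/w12b.png

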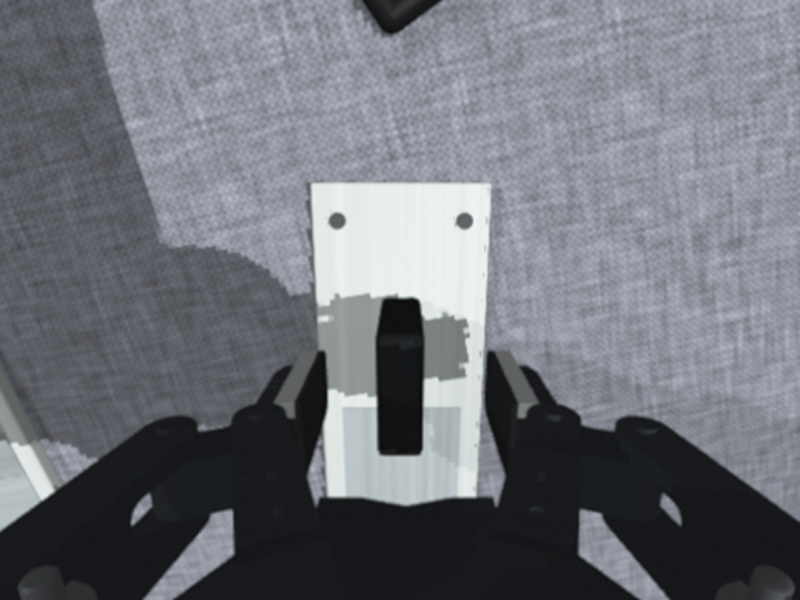

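The block (400,395) is between the pads, with room below. Down 4 mm and close.

Emit:
play_rows(series=[[[-0.5,0,4],[0,0,0],0.3],[[-0.5,0,4],[0,0,0],0.05],[[-0.5,0,4],[0,0,0],0.05],[[-0.5,0,4],[0,0,0],0.05],[[-0.5,0,4],[0,0,0],0.05],[[-0.5,0,4],[0,0,0],0.05],[[-0.5,0,4],[0,0,0],0.05],[[-0.5,0,4],[0,0,0],0.05],[[-0.5,0,4],[0,0,0],0.05],[[-0.5,0,4],[0,0,0],0.05]])

```text
time_s: 13.3
eef_pos: [0.5057, -0.1004, -0.0102]
eef_rot: [0.78, 0.626, 0.0, 0.0]
contact_force: [-0.5, 0.9, 5.8]
width: 0.0126
```

```bash
python3 -c "
from h import *
o=manip.get_obs();print(o['eef_pos'],o['eef_rot'],o['width'],o['contact_force'],o['wrist_torque'])"
```

```text
[ 0.5057 -0.1004 -0.0102] [0.7798 0.626  0.0005 0.0003] 0.012644283332582839 [-0.5408  0.9377  5.7808] [ 0.0142  0.1445 -0.036 ]
```

Gripped (12.6 mm). Lifting, then moving to the staging place above the bed.

Emit:
play_rows(series=[[[0,0,-15],[0,0,0],0.05],[[0,0,-35],[0,0,0],0.05],[[0,0,-55],[0,0,0],0.05],[[0,0,-70],[0,0,0],0.05],[[0,0,-75],[0,0,0],0.05],[[0,0,-75],[0,0,0],0.05],[[0,0,-75],[0,0,0],0.05],[[0,0,-75],[0,0,0],0.05],[[0,0,-75],[0,0,0],0.05],[[0,0,-75],[0,0,0],0.05]])

```text
time_s: 14.13
eef_pos: [0.5048, -0.1, 0.0637]
eef_rot: [0.78, 0.626, -0.0, -0.001]
contact_force: [0.5, 0.0, -3.0]
width: 0.0128
```

```bash
python3 -c "
from h import *
im=imaging.camera('wrist')
cv2.imwrite('pics/w14b.png',cv2.resize(im,(800,600),interpolation=cv2.INTER_CUBIC))
goal([.4533,.1535,.065],93)"
```

```text
t 14.1833 at [ 0.505  -0.1001  0.0639] F [-0.0944  0.9886 -2.9284] w 0.012880874253536003
shift mm [ 236.4 -105.3   -0.9] turn [-0.0005 -0.0008 -0.2703]
```

View pics/w14b.png

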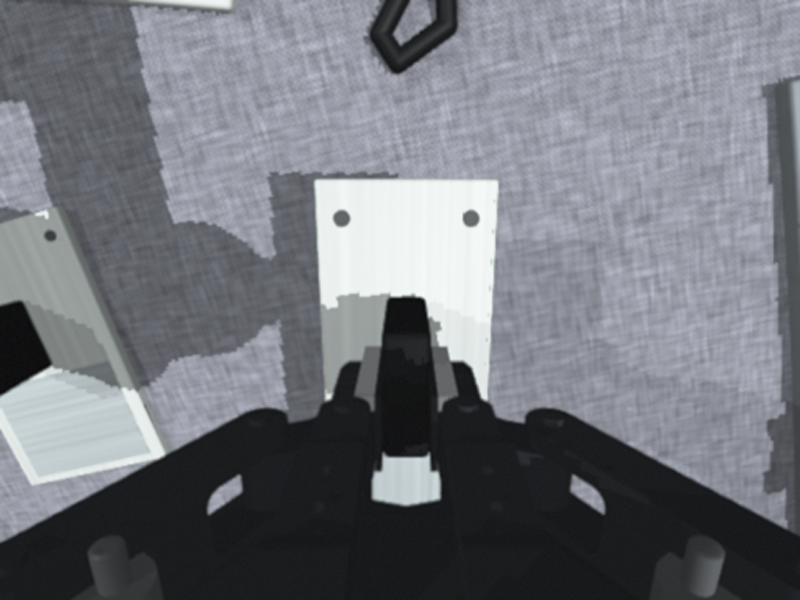

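The carrier is lifted, level and square in the grip. Moving across.

Emit:
play_rows(series=[[[20,-9,-1],[0,0,-0.03],0.05],[[50,-22,-1],[0,0,-0.06],0.05],[[80,-36,-1],[0,0,-0.1],0.05],[[115,-51,-1],[0,0,-0.14],0.05],[[150,-67,-1],[0,0,-0.18],0.05],[[185,-82,-1],[0,0,-0.22],0.05],[[215,-96,-1],[0,0,-0.25],0.05],[[232,-103,-1],[0,0,-0.27],0.05],[[236.4,-105.3,-1],[0,0,-0.27],0.05],[[236.4,-105.3,-1],[0,0,-0.27],0.05]])

```text
time_s: 15.02
eef_pos: [0.4527, 0.1546, 0.0648]
eef_rot: [0.688, 0.726, -0.0, -0.001]
contact_force: [0.3, -0.4, -2.8]
width: 0.0127
```

```bash
python3 -c "
from h import *
im=imaging.camera('wrist');t=imaging.camera('top');s=imaging.camera('scene')
cv2.imwrite('pics/w15b.png',cv2.resize(im,(800,600),interpolation=cv2.INTER_CUBIC))
cv2.imwrite('pics/s15.png',cv2.resize(s[170:310,190:350],None,fx=4.2,fy=4.2,interpolation=cv2.INTER_CUBIC))
goal([.4533,.1535,.065],93)"
```

```text
t 15.1667 at [0.4537 0.1525 0.065 ] F [-0.1307 -1.0387 -2.6719] w 0.012682217696856787
shift mm [ 1.  -0.3 -0. ] turn [-0.0004 -0.0004 -0.0015]
```

View pics/w15b.png

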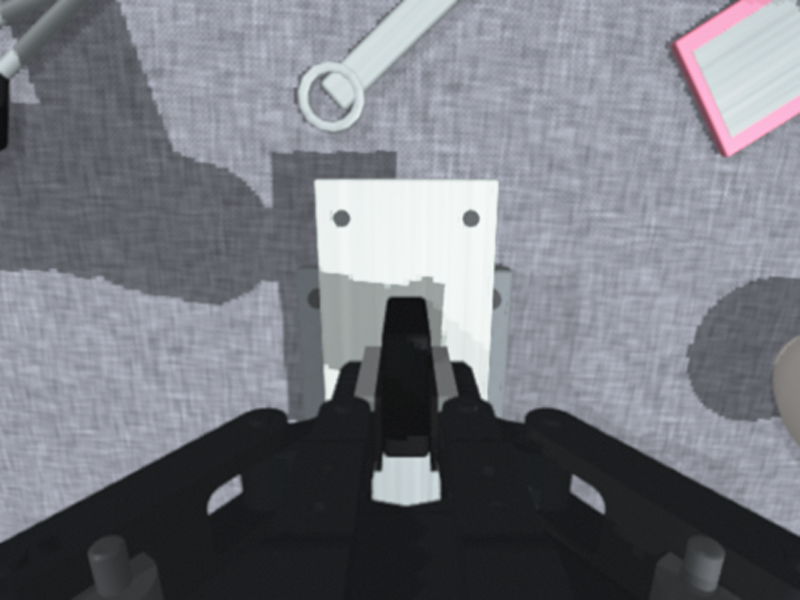

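View pics/s15.png

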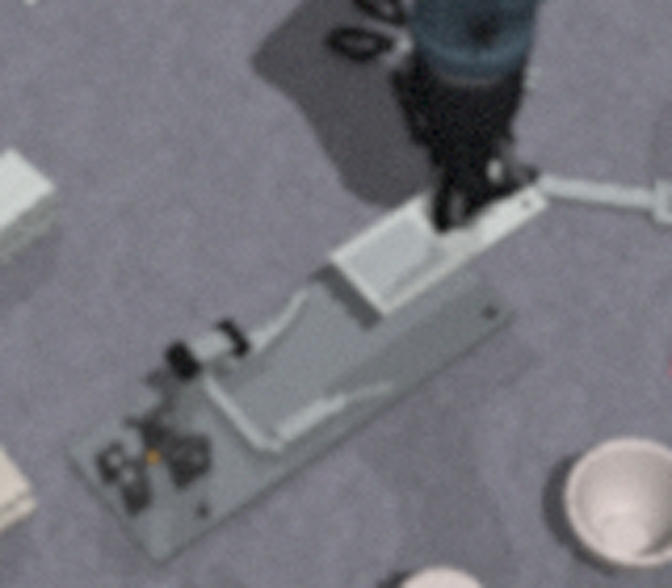

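```bash
python3 - <<'E'
from h import *
c=imaging.get_calibration('wrist')
W=lambda p:np.array(p)/1.5625-.18
T=plane(c,W([(315,181),(497,181)]),.080);print('tail',T,T.mean(0),np.linalg.norm(T[0]-T[1]),'yaw',np.degrees(np.arctan2(T[1,1]-T[0,1],T[1,0]-T[0,0]))-90)
S=plane(c,W([(315,181),(497,181),(326.5,400),(489.5,400)]),.080);print(S)
B=plane(c,W([(301,269),(508,268)]),.012);print('base tail',B,B.mean(0),np.linalg.norm(B[0]-B[1]))
E
```

```text
tail [[0.3953 0.1192 0.08  ]
 [0.3922 0.1802 0.08  ]] [0.3937 0.1497 0.08  ] 0.06106358791646807 yaw 2.917653456701302
[[0.3953 0.1192 0.08  ]
 [0.3922 0.1802 0.08  ]
 [0.4766 0.1236 0.08  ]
 [0.4734 0.1857 0.08  ]]
base tail [[0.4419 0.0996 0.012 ]
 [0.4361 0.203  0.012 ]] [0.439  0.1513 0.012 ] 0.10359735512902549
```

Carrier midline is within 1 mm of the holder's and the yaw matches (2.9°). Lowering onto the bed.

Emit:
play_rows(series=[[[1,0,10],[0,0,0],0.05],[[1,0,25],[0,0,0],0.05],[[1,0,40],[0,0,0],0.05],[[1,0,50],[0,0,0],0.05],[[1,0,56],[0,0,0],0.05],[[1,0,60],[0,0,0],0.05],[[1,0,62],[0,0,0],0.05],[[1,0,62.5],[0,0,0],0.05],[[1,0,62.5],[0,0,0],0.05],[[1,0,62.5],[0,0,0],0.05]])

```text
time_s: 16.0
eef_pos: [0.4542, 0.1536, 0.0031]
eef_rot: [0.689, 0.725, 0.0, 0.0]
contact_force: [-0.0, 0.4, -3.2]
width: 0.0125
```

```bash
python3 -c "
from h import *
t=imaging.camera('top');s=imaging.camera('scene')
cv2.imwrite('pics/s16.png',cv2.resize(s[170:310,190:350],None,fx=4.2,fy=4.2,interpolation=cv2.INTER_CUBIC))
cv2.imwrite('pics/t16.png',cv2.resize(t[100:260,160:280],None,fx=3.7,fy=3.7,interpolation=cv2.INTER_CUBIC))
goal([.4533+.106,.1535+.0055,.002],93)"
```

```text
t 16.1 at [0.4542 0.1536 0.0031] F [-0.4426  0.5111 -2.1623] w 0.012762857385153255
shift mm [  0.  105.3   1.2] turn [ 0.0008 -0.0004 -0.0013]
```

View pics/t16.png

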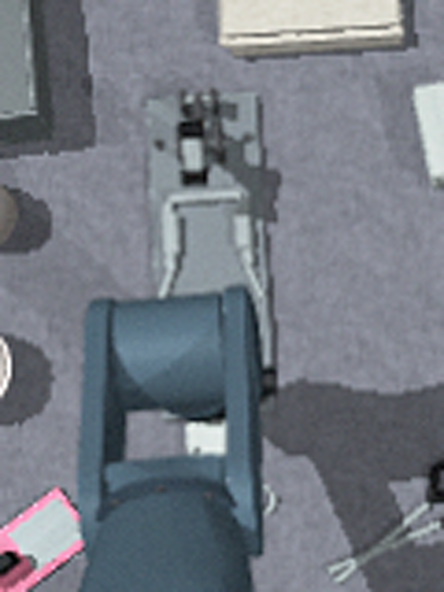

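View pics/s16.png

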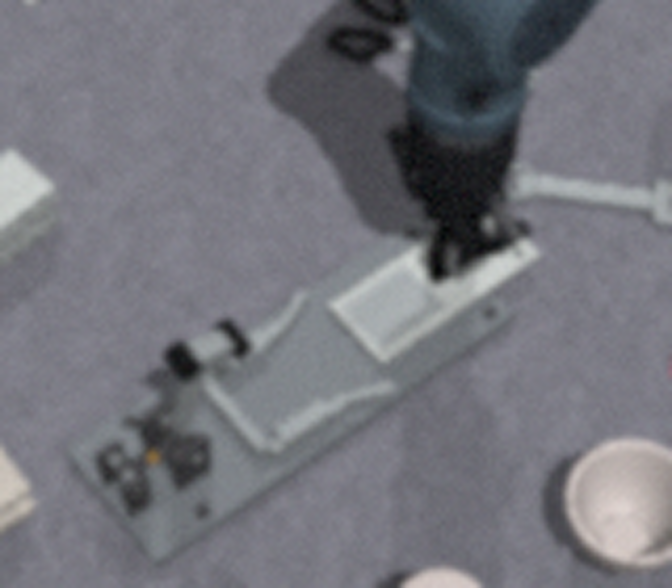

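Carrier just over the bed, centred before the flares. Slide the first 75 mm.

Emit:
play_rows(series=[[[0,6,0.5],[0,0,0],0.05],[[0,14,1],[0,0,0],0.05],[[0,22,1],[0,0,0],0.05],[[0,30,1],[0,0,0],0.05],[[0,38,1],[0,0,0],0.05],[[0,46,1],[0,0,0],0.05],[[0,54,1],[0,0,0],0.05],[[0,62,1],[0,0,0],0.05],[[0,70,1],[0,0,0],0.05],[[0,75,1],[0,0,0],0.05]])

```text
time_s: 16.93
eef_pos: [0.5303, 0.1574, 0.0022]
eef_rot: [0.689, 0.725, 0.001, 0.0]
contact_force: [0.1, -0.3, -2.7]
width: 0.0128
```

```bash
python3 -c "
from h import *
s=imaging.camera('scene')
cv2.imwrite('pics/s17.png',cv2.resize(s[170:310,190:350],None,fx=4.2,fy=4.2,interpolation=cv2.INTER_CUBIC))
print(manip.get_obs()['wrist_torque'])
goal([.4533+.106,.1535+.0055,.002],93)"
```

```text
[-0.0262  0.0388  0.0249]
t 16.9833 at [0.5311 0.1574 0.0024] F [ 0.083  -0.1929 -1.7414] w 0.012496104633212803
shift mm [ 0.2 28.3  0.4] turn [ 0.0024 -0.0004 -0.0016]
```

View pics/s17.png

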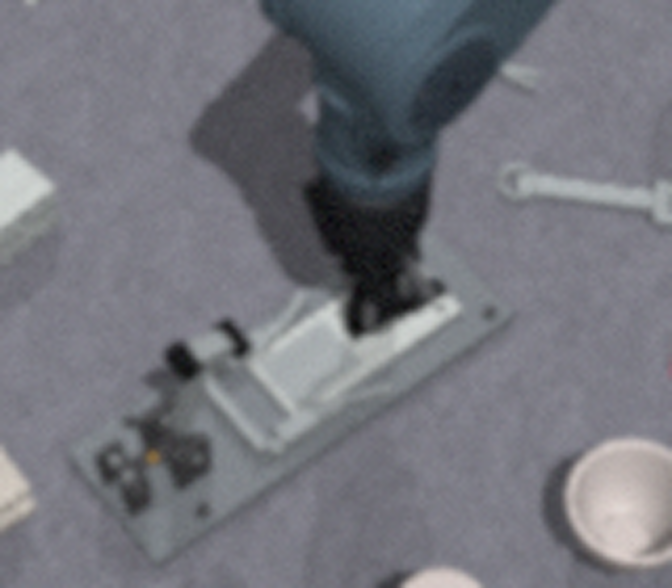

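The carrier runs freely between the rails. Continuing to the stop.

Emit:
play_rows(series=[[[0,5,0.5],[-0.002,0,0],0.05],[[0,10,0.5],[-0.002,0,0],0.05],[[0,15,0.5],[-0.002,0,0],0.05],[[0,19,0.5],[-0.002,0,0],0.05],[[0,22,0.5],[-0.002,0,0],0.05],[[0,24,0.5],[-0.002,0,0],0.05],[[0,26,0.5],[-0.002,0,0],0.05],[[0,27,0.5],[-0.002,0,0],0.05],[[0,28,0.5],[-0.002,0,0],0.05],[[0,28,0.5],[-0.002,0,0],0.05]])

```text
time_s: 17.82
eef_pos: [0.5591, 0.1588, 0.0019]
eef_rot: [0.689, 0.725, 0.002, 0.001]
contact_force: [-0.7, -0.1, -1.1]
width: 0.0126
```

```bash
python3 -c "
from h import *
s=imaging.camera('scene')
cv2.imwrite('pics/s18.png',cv2.resize(s[200:310,210:320],None,fx=5.4,fy=5.4,interpolation=cv2.INTER_CUBIC))
print(manip.get_obs()['wrist_torque'])
goal([.4533+.106,.1535+.0055,.002],93)"
```

```text
[-0.0607  0.1229  0.0125]
t 17.8667 at [0.5591 0.1588 0.0019] F [-0.0597  0.0325 -1.9229] w 0.012558419493638406
shift mm [ 0.2  0.2 -0.1] turn [ 0.0047 -0.0004 -0.0017]
```

View pics/s18.png

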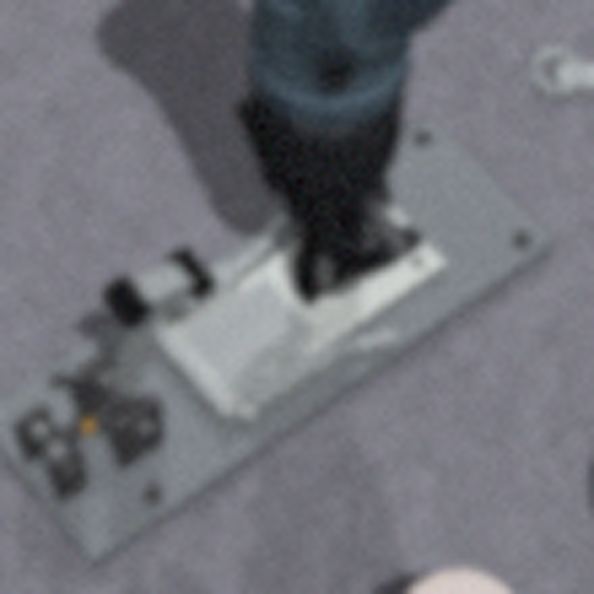

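Close, but no contact force yet. Creeping on.

Emit:
play_rows(series=[[[0,0.5,0.3],[0.004,0,0],0.05],[[0,1,0.3],[0.004,0,0],0.05],[[0,1.5,0.3],[0.004,0,0],0.05],[[0,2,0.3],[0.004,0,0],0.05],[[0,2.5,0.3],[0.004,0,0],0.05],[[0,3,0.3],[0.004,0,0],0.05],[[0,3.5,0.3],[0.004,0,0],0.05],[[0,4,0.3],[0.004,0,0],0.05],[[0,4,0.3],[0.004,0,0],0.05],[[0,4,0.3],[0.004,0,0],0.05]])

```text
time_s: 18.7
eef_pos: [0.5586, 0.1588, 0.0018]
eef_rot: [0.689, 0.725, -0.003, -0.003]
contact_force: [-19.2, -3.2, 16.6]
width: 0.0132
```

Contact: 19 N back along x with no more advance, at a grip position (0.5586) that agrees with the predicted home (0.558). Easing the push and releasing.

Emit:
play_rows(series=[[[0,0,-0.3],[0.003,0,0],0.05],[[0,0,-0.3],[0.003,0,0],0.05],[[0,0,-0.3],[0.003,0,0],0.3],[[0,0,-0.3],[0.003,0,0],0.5],[[0,0,-0.3],[0.003,0,0],0.5],[[0,0,-0.3],[0.003,0,0],0.5],[[0,0,-0.3],[0.003,0,0],0.5],[[0,0,-20],[0.003,0,0],0.5],[[0,0,-50],[0.003,0,0],0.5],[[0,0,-60],[0.003,0,0],0.5]])

```text
time_s: 19.53
eef_pos: [0.5614, 0.1591, 0.0652]
eef_rot: [0.689, 0.725, -0.003, -0.002]
contact_force: [2.0, -0.3, 0.9]
width: 0.0428
```

```bash
python3 -c "
from h import *
import pickle
c=imaging.get_calibration('wrist');im=imaging.camera('wrist');pickle.dump(c,open('w19.pkl','wb'))
cv2.imwrite('pics/w19.png',im)
s=imaging.camera('scene')
cv2.imwrite('pics/w19b.png',cv2.resize(im,(800,600),interpolation=cv2.INTER_CUBIC))
cv2.imwrite('pics/s19.png',cv2.resize(s[200:310,210:320],None,fx=5.4,fy=5.4,interpolation=cv2.INTER_CUBIC))
goal([.601,.1615,.20],93)"
```

```text
t 19.6333 at [0.5617 0.159  0.0645] F [ 0.9047  0.0905 -0.6171] w 0.04249653094222581
shift mm [   0.4   38.6 -135.8] turn [-0.0057  0.0001 -0.0009]
```

View pics/w19b.png

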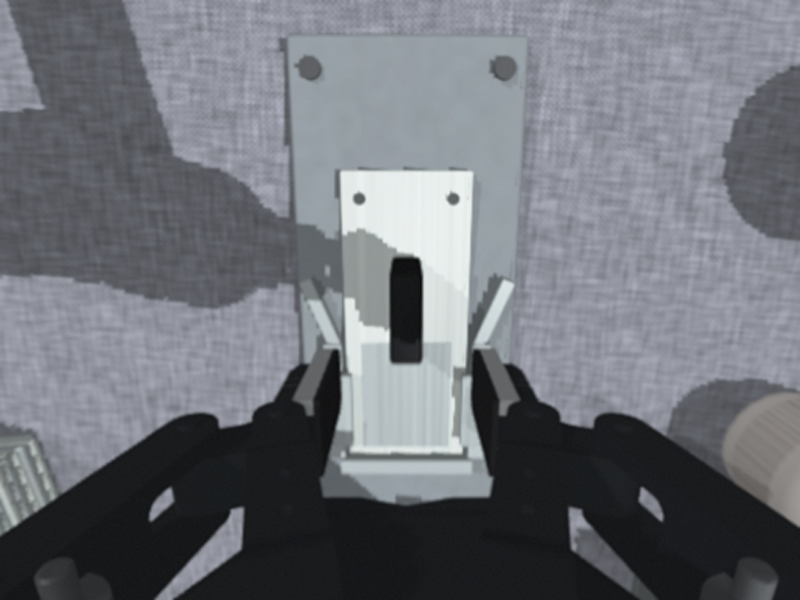

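View pics/s19.png

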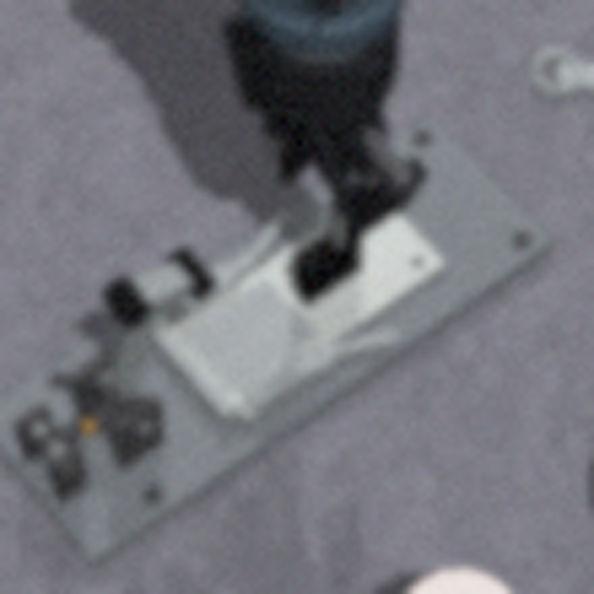

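```bash
python3 - <<'E'
from h import *
import pickle
c=pickle.load(open('w19.pkl','rb'))
W=lambda p:np.array(p)/1.5625-.18
b=plane(c,W([(289,38),(526,37)]),.012);t=plane(c,W([(340,171),(473,171)]),.018)
print(b,t);u=np.array([np.cos(.0524),np.sin(.0524),0]);v=np.array([-u[1],u[0],0])
print('tail gap (60 expected)',(t.mean(0)-b.mean(0))@u,'lateral',(t.mean(0)-b.mean(0))@v, 'carrier len check', (plane(c,W([(406,450)]),.018)[0]-t.mean(0))@u,np.linalg.norm(b[0]-b[1]),np.linalg.norm(t[0]-t[1]))
im=cv2.imread('pics/w19.png');cv2.imwrite('pics/w19c.png',cv2.resize(im[210:325,200:320],None,fx=5,fy=5,interpolation=cv2.INTER_CUBIC))
E
```

```text
[[0.4433 0.1007 0.012 ]
 [0.4374 0.2069 0.012 ]] [[0.5005 0.1256 0.018 ]
 [0.4973 0.1871 0.018 ]]
tail gap (60 expected) 0.058639810046819445 lateral -0.00047879156447629736 carrier len check 0.1472872467186807 0.10637884297248455 0.061606330812477204
```

View pics/w19c.png

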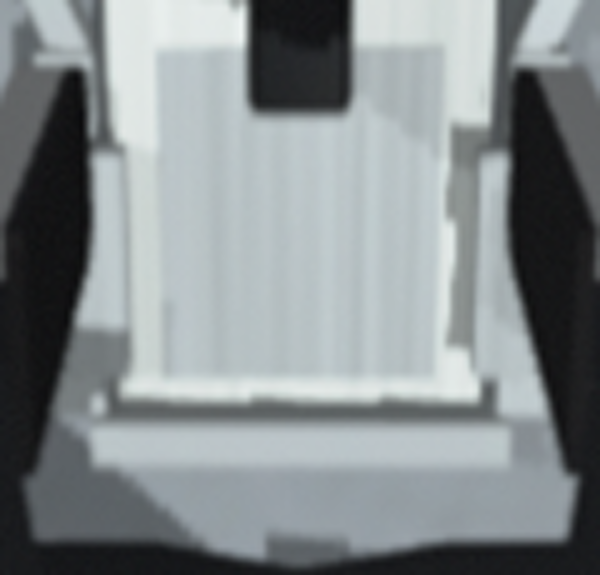

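The crop shows the front edge meeting the stop: the dark strip at y≈405-418 is the upper half of the stop's face. Tail gap is 58.6 mm against 60 expected and lateral offset is -0.5 mm, so the carrier is home. Next I'll rise and go over the raised barrel.

```bash
python3 -c "
from h import *
goal([.688,.166,.20],93)"
```

```text
t 19.6333 at [0.5617 0.159  0.0645] F [ 0.9047  0.0905 -0.6171] w 0.04249653094222581
shift mm [   0.5  125.8 -136.3] turn [-0.0057  0.0001 -0.0009]
```

Emit:
play_rows(series=[[[0.5,0,-35],[-0.006,0,0],0.5],[[0.5,0,-75],[-0.006,0,0],0.5],[[0.5,0,-110],[-0.006,0,0],0.5],[[0.5,20,-136],[-0.006,0,0],0.5],[[0.5,55,-136],[-0.006,0,0],0.5],[[0.5,90,-136],[-0.006,0,0],0.5],[[0.5,115,-136],[-0.006,0,0],0.5],[[0.5,126,-136],[-0.006,0,0],0.5],[[0.5,126,-136],[-0.006,0,0],0.5],[[0.5,126,-136],[-0.006,0,0],0.5]])

```text
time_s: 20.47
eef_pos: [0.6875, 0.1659, 0.1971]
eef_rot: [0.689, 0.725, -0.001, -0.001]
contact_force: [0.3, 0.5, -0.8]
width: 0.0429
```

```bash
python3 -c "
from h import *
import pickle
c=imaging.get_calibration('wrist');im=imaging.camera('wrist');pickle.dump(c,open('w20.pkl','wb'))
cv2.imwrite('pics/w20b.png',cv2.resize(im,(800,600),interpolation=cv2.INTER_CUBIC))
goal([.688,.166,.085],93)"
```

```text
t 20.5167 at [0.6871 0.1661 0.1977] F [-0.3756  0.2816 -0.0365] w 0.042695788379103455
shift mm [ -0.1   1.2 112.7] turn [-0.0028  0.0001 -0.0008]
```

View pics/w20b.png

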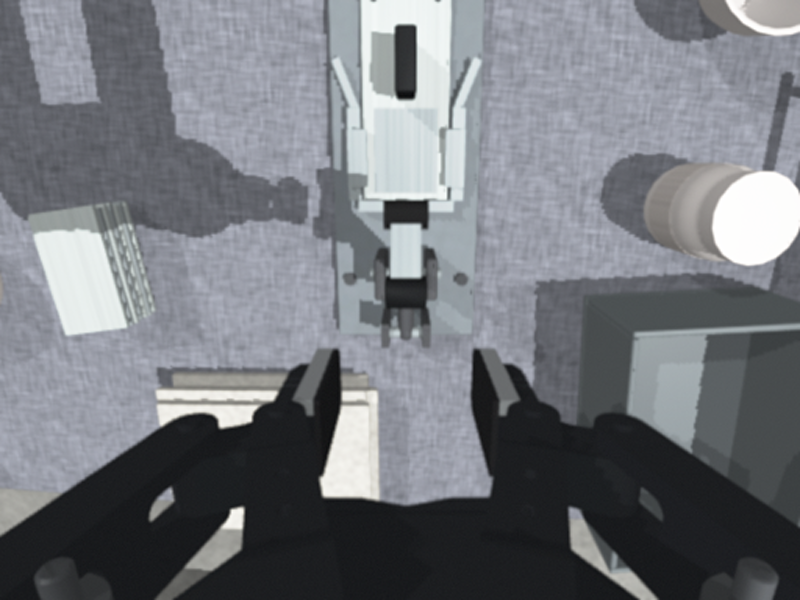

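```bash
python3 - <<'E'
from h import *
import pickle
c=pickle.load(open('w20.pkl','rb'))
W=lambda p:np.array(p)/1.5625-.18
print(plane(c,W([(407,291),(386,291),(429,291),(407,277),(407,307)]),.131))
E
```

```text
[[0.6877 0.1668 0.131 ]
 [0.6883 0.1555 0.131 ]
 [0.6871 0.1785 0.131 ]
 [0.6801 0.1664 0.131 ]
 [0.6967 0.1672 0.131 ]]
```

The raised barrel is at (0.688, 0.167), 23 mm wide at z = 0.131, as predicted for the clip fully up. Descend and close.

Emit:
play_rows(series=[[[0.5,1,20],[-0.003,0,0],0.5],[[0.5,1,45],[-0.003,0,0],0.5],[[0.5,1,70],[-0.003,0,0],0.5],[[0.5,1,92],[-0.003,0,0],0.5],[[0.5,1,106],[-0.003,0,0],0.5],[[0.5,1,113],[-0.003,0,0],0.5],[[0.5,1,113],[-0.003,0,0],0.4],[[0.5,1,113],[-0.003,0,0],0.1],[[0.5,1,113],[-0.003,0,0],0.1],[[0.5,1,113],[-0.003,0,0],0.1]])

```text
time_s: 21.35
eef_pos: [0.688, 0.1658, 0.0859]
eef_rot: [0.689, 0.725, -0.0, 0.001]
contact_force: [-2.2, -4.4, -1.1]
width: 0.0206
```

Emit:
play_rows(series=[[[0,0,0],[0,0,0],0.1],[[0,0,0],[0,0,0],0.1],[[0,0,0],[0,0,0],0.1],[[0,0,0],[0,0,0],0.1],[[0,0,0],[0,0,0],0.1],[[0,0,0],[0,0,0],0.1],[[0,0,0],[0,0,0],0.1],[[0,0,0],[0,0,0],0.1],[[0,0,0],[0,0,0],0.1],[[0,0,0],[0,0,0],0.1]])

```text
time_s: 22.18
eef_pos: [0.688, 0.1658, 0.0859]
eef_rot: [0.689, 0.725, -0.0, 0.001]
contact_force: [-1.9, -2.8, -5.2]
width: 0.0205
```

```bash
python3 - <<'E'
from h import *
im=imaging.camera('wrist')
cv2.imwrite('pics/w21b.png',cv2.resize(im,(800,600),interpolation=cv2.INTER_CUBIC))
o=manip.get_obs();print(o['eef_pos'],o['eef_rot'],o['width'],o['contact_force'])
C=R.from_quat(o['eef_rot']).as_matrix();u=np.array([np.cos(.0524),np.sin(.0524),0])
b=lambda q:(-85*np.cos(q)+18*np.sin(q),85*np.sin(q)+18*np.cos(q))
x0,z0=b(1.25)
for q in np.r_[np.arange(1.2,0.05,-.06),.06]:
    x,z=b(q);print(round(q,2),(C.T@(u*(x-x0)+[0,0,z-z0])).round(1))
E
```

```text
[0.688  0.1658 0.0859] [ 0.6888  0.7249 -0.0001  0.0006] 0.02029060067623611 [-1.6609 -2.7647 -4.9517]
1.2 [-0.  -4.3  0.6]
1.14 [-0.  -9.4  1.6]
1.08 [ -0.  -14.5   2.9]
1.02 [ -0.  -19.4   4.5]
0.96 [ -0.  -24.3   6.4]
0.9 [ -0.  -29.    8.5]
0.84 [ -0.  -33.6  11. ]
0.78 [ -0.  -38.1  13.7]
0.72 [ -0.  -42.3  16.7]
0.66 [ -0.  -46.4  20. ]
0.6 [ -0.  -50.3  23.5]
0.54 [ -0.  -53.9  27.2]
0.48 [ -0.  -57.4  31.1]
0.42 [ -0.  -60.6  35.2]
0.36 [ -0.  -63.5  39.5]
0.3 [ -0.  -66.2  44. ]
0.24 [ -0.  -68.6  48.6]
0.18 [ -0.  -70.7  53.4]
0.12 [ -0.  -72.6  58.2]
0.06 [ -0.  -74.1  63.2]
0.06 [ -0.  -74.1  63.2]
```

View pics/w21b.png

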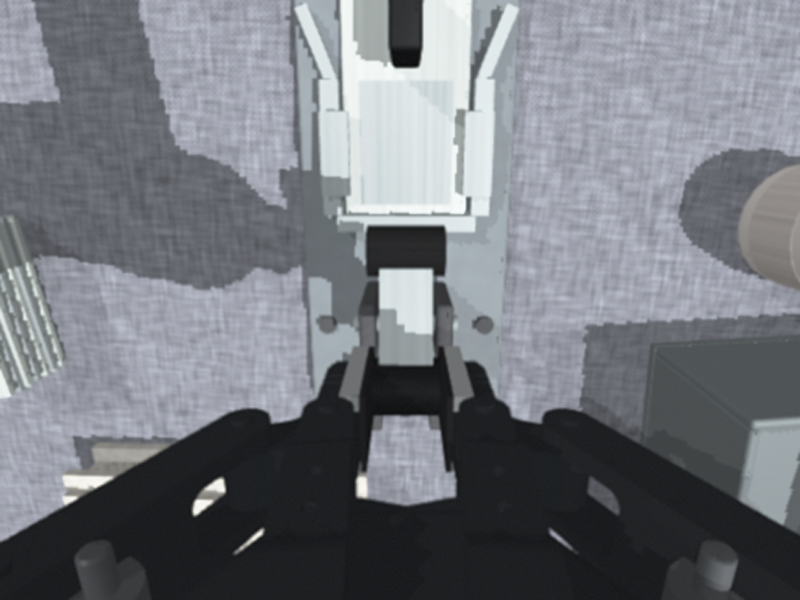

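Gripped (20.3 mm), with the barrel in the jaws at (405,390). Swinging down along the arc.

Emit:
play_rows(series=[[[0,-4.3,0.6],[0,0,0],0.1],[[0,-9.4,1.6],[0,0,0],0.1],[[0,-14.5,2.9],[0,0,0],0.1],[[0,-19.4,4.5],[0,0,0],0.1],[[0,-24.3,6.4],[0,0,0],0.1],[[0,-29,8.5],[0,0,0],0.1],[[0,-33.6,11],[0,0,0],0.1],[[0,-38.1,13.7],[0,0,0],0.1],[[0,-42.3,16.7],[0,0,0],0.1],[[0,-46.4,20],[0,0,0],0.1]])

```text
time_s: 23.07
eef_pos: [0.6481, 0.1637, 0.0731]
eef_rot: [0.689, 0.725, 0.005, 0.006]
contact_force: [-1.7, -2.6, 22.3]
width: 0.0207
```

```bash
python3 - <<'E'
from h import *
o=manip.get_obs();print(o['eef_pos'],o['eef_rot'],o['width'],o['contact_force'])
C=R.from_quat(o['eef_rot']).as_matrix();u=np.array([np.cos(.0524),np.sin(.0524),0])
b=lambda q:(-85*np.cos(q)+18*np.sin(q),85*np.sin(q)+18*np.cos(q))
x0,z0=b(1.25);P0=np.array([.688,.1658,.0859])
for q in [.6,.54,.48,.42,.36,.3,.24,.18,.12,.09,.06]:
    x,z=b(q);print(q,(C.T@(P0*1000+u*(x-x0)+[0,0,z-z0]-o['eef_pos']*1000)).round(1))
E
```

```text
[0.6481 0.1637 0.0731] [0.6887 0.725  0.0053 0.0059] 0.020730268774757803 [-1.7411 -2.6104 22.2509]
0.6 [  0.  -10.4  10.5]
0.54 [  0.  -14.2  14.2]
0.48 [  0.  -17.7  18. ]
0.42 [  0.  -20.9  22.1]
0.36 [  0.  -23.9  26.4]
0.3 [  0.  -26.7  30.8]
0.24 [  0.  -29.1  35.4]
0.18 [  0.  -31.3  40.1]
0.12 [  0.  -33.2  44.9]
0.09 [  0.  -34.1  47.4]
0.06 [  0.  -34.8  49.9]
```

Emit:
play_rows(series=[[[0,-3,2.5],[0.005,0,0],0.1],[[0,-6.5,6],[0.01,0,0],0.1],[[0,-10.4,10.5],[0.015,0,0],0.1],[[0,-14.2,14.2],[0.015,0,0],0.1],[[0,-17.7,18],[0.015,0,0],0.1],[[0,-20.9,22.1],[0.015,0,0],0.1],[[0,-23.9,26.4],[0.015,0,0],0.1],[[0,-26.7,30.8],[0.015,0,0],0.1],[[0,-29.1,35.4],[0.015,0,0],0.1],[[0,-29.1,35.4],[0.015,0,0],0.1]])

```text
time_s: 23.9
eef_pos: [0.6192, 0.1622, 0.0391]
eef_rot: [0.688, 0.725, -0.0, 0.001]
contact_force: [-8.6, -3.4, 8.2]
width: 0.0205
```

```bash
python3 - <<'E'
from h import *
im=imaging.camera('wrist')
cv2.imwrite('pics/w23b.png',cv2.resize(im,(800,600),interpolation=cv2.INTER_CUBIC))
o=manip.get_obs();print(o['eef_pos'],o['eef_rot'],o['width'],o['contact_force'])
C=R.from_quat(o['eef_rot']).as_matrix();u=np.array([np.cos(.0524),np.sin(.0524),0])
b=lambda q:(-85*np.cos(q)+18*np.sin(q),85*np.sin(q)+18*np.cos(q))
x0,z0=b(1.25);P0=np.array([.688,.1658,.0859])
for q in [.24,.18,.12,.09,.06,.04]:
    x,z=b(q);print(q,(C.T@(P0*1000+u*(x-x0)+[0,0,z-z0]-o['eef_pos']*1000)).round(1))
E
```

```text
[0.6192 0.1622 0.0391] [ 0.6885  0.7252 -0.0002  0.001 ] 0.020602473271546354 [-9.4425 -3.6651  8.6692]
0.24 [-0.   0.3  1.9]
0.18 [-0.  -1.8  6.7]
0.12 [-0.  -3.6 11.5]
0.09 [-0.  -4.5 14. ]
0.06 [-0.  -5.2 16.5]
0.04 [-0.  -5.6 18.2]
```

View pics/w23b.png

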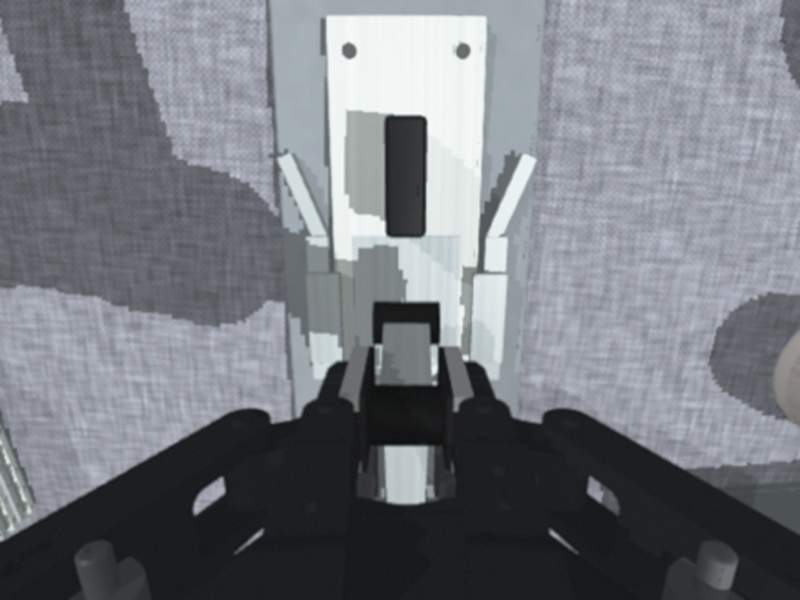

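The clip is most of the way down; the barrel has slipped a few mm up in the jaws (now (405,415)). Continuing down.

Emit:
play_rows(series=[[[0,-0.5,3],[0,0,0],0.1],[[0,-1.2,6],[0,0,0],0.1],[[0,-2.2,9],[0,0,0],0.1],[[0,-3,12],[0,0,0],0.1],[[0,-3.5,14],[0,0,0],0.1],[[0,-3.8,16],[0,0,0],0.1],[[0,-3.8,16.5],[0,0,0],0.1],[[0,-3.8,16.5],[0,0,0],0.1],[[0,-3.8,16.5],[0,0,0],0.1],[[0,-3.8,16.5],[0,0,0],0.1]])

```text
time_s: 24.78
eef_pos: [0.6133, 0.162, 0.0234]
eef_rot: [0.688, 0.726, -0.002, -0.0]
contact_force: [-12.3, -4.1, 6.8]
width: 0.0204
```

```bash
python3 - <<'E'
from h import *
im=imaging.camera('wrist')
cv2.imwrite('pics/w24b.png',cv2.resize(im,(800,600),interpolation=cv2.INTER_CUBIC))
s=imaging.camera('scene')
cv2.imwrite('pics/s24.png',cv2.resize(s[200:310,210:320],None,fx=5.4,fy=5.4,interpolation=cv2.INTER_CUBIC))
o=manip.get_obs();print(o['eef_pos'],o['eef_rot'],o['width'],o['contact_force'])
E
```

```text
[0.6133 0.162  0.0233] [ 0.6881  0.7256 -0.0019 -0.0001] 0.02051855343704506 [-11.3759  -4.0089   7.6277]
```

View pics/w24b.png

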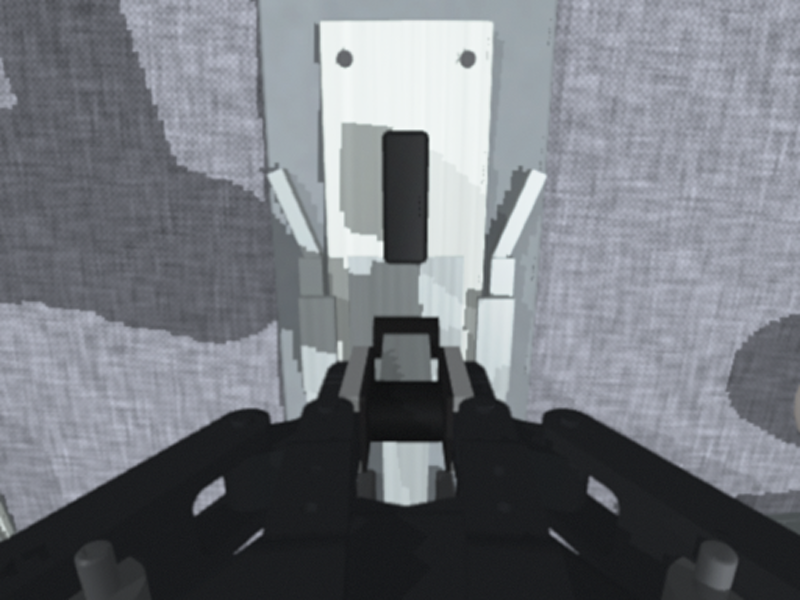

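View pics/s24.png

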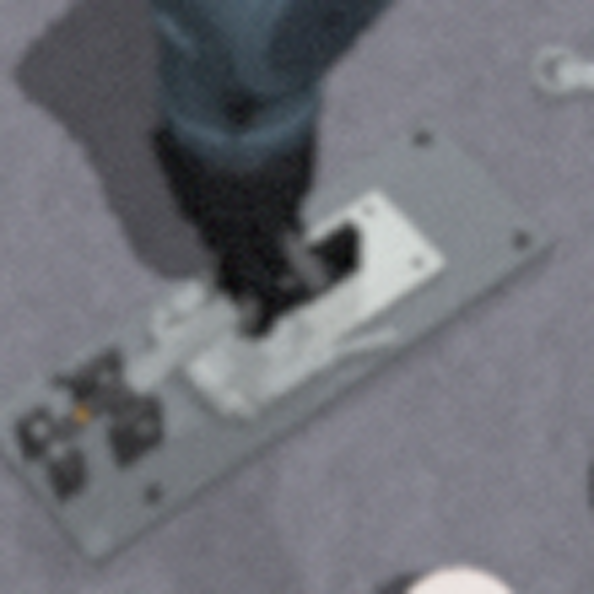

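Emit:
play_rows(series=[[[0,-1,2],[0,0,0],0.1],[[0,-1.5,4],[0,0,0],0.1],[[0,-1.5,5],[0,0,0],0.1],[[0,-1.5,5],[0,0,0],0.1],[[0,-1.5,5],[0,0,0],0.1],[[0,-1.5,5],[0,0,0],0.1],[[0,-1.5,5],[0,0,0],0.1],[[0,-1.5,5],[0,0,0],0.1],[[0,-1.5,5],[0,0,0],0.1],[[0,-1.5,5],[0,0,0],0.1]])

```text
time_s: 25.72
eef_pos: [0.6121, 0.1619, 0.0194]
eef_rot: [0.688, 0.726, -0.002, 0.0]
contact_force: [-5.0, -2.6, 2.7]
width: 0.0206
```

Pose now (0.612, z 0.0194) matches what q≈0.05-0.06 should give (0.6124, 0.0203). Opening, then rising straight up.

Emit:
play_rows(series=[[[0,0,0],[0,0,0],0.3],[[0,0,0],[0,0,0],0.5],[[0,0,0],[0,0,0],0.5],[[0,0,0],[0,0,0],0.5],[[0,0,0],[0,0,0],0.5],[[0,0,0],[0,0,0],0.5],[[0,0,-15],[0,0,0],0.5],[[0,0,-45],[0,0,0],0.5],[[0,0,-85],[0,0,0],0.6],[[0,0,-120],[0,0,0],0.6]])

```text
time_s: 26.55
eef_pos: [0.6118, 0.1622, 0.1405]
eef_rot: [0.688, 0.726, -0.002, -0.0]
contact_force: [1.5, 0.6, 0.4]
width: 0.0513
```

Emit:
play_rows(series=[[[0,-30,-40],[0,0,0],0.6],[[0,-60,-80],[0,0,0],0.6],[[0,-70,-100],[0,0,0],0.6],[[0,-70,-100],[0,0,0],0.6],[[0,-70,-100],[0,0,0],0.6],[[0,-70,-100],[0,0,0],0.6],[[0,-70,-100],[0,0,0],0.6],[[0,-70,-100],[0,0,0],0.6],[[0,-70,-100],[0,0,0],0.6],[[0,-70,-100],[0,0,0],0.6]])

```text
time_s: 27.38
eef_pos: [0.542, 0.1586, 0.2395]
eef_rot: [0.688, 0.726, -0.003, -0.001]
contact_force: [0.5, 0.2, -0.1]
width: 0.051
```

```bash
python3 - <<'E'
from h import *
import pickle
c=imaging.get_calibration('wrist');im=imaging.camera('wrist');pickle.dump(c,open('w26.pkl','wb'));cv2.imwrite('pics/w26.png',im)
cv2.imwrite('pics/w26b.png',cv2.resize(im,(800,600),interpolation=cv2.INTER_CUBIC))
s=imaging.camera('scene');cv2.imwrite('pics/s26f.png',s);cv2.imwrite('pics/t26.png',imaging.camera('top'))
cv2.imwrite('pics/s26.png',cv2.resize(s[200:310,210:320],None,fx=5.4,fy=5.4,interpolation=cv2.INTER_CUBIC))
o=manip.get_obs();print(o['time_s'],o['eef_pos'],o['contact_force'])
E
```

```text
27.5333 [0.5422 0.1587 0.2402] [ 0.2817 -0.2717  0.1787]
```

View pics/w26b.png

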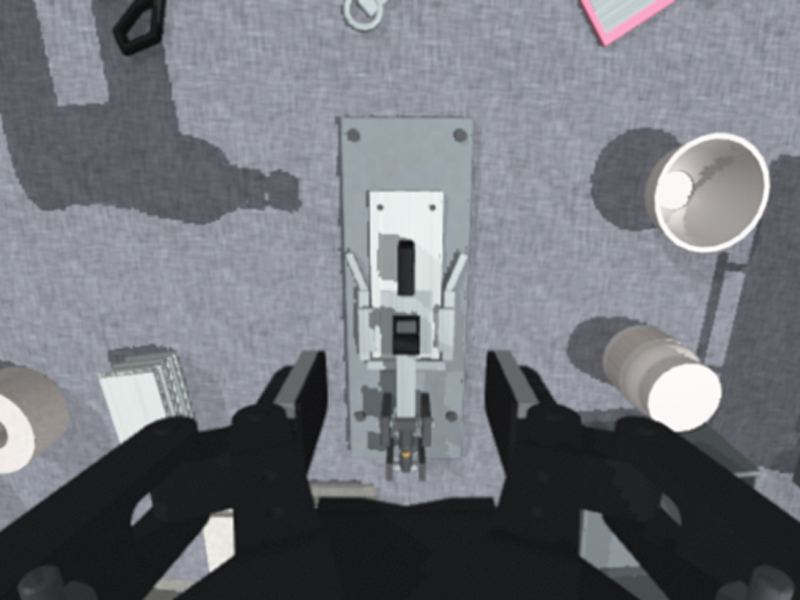

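View pics/s26.png

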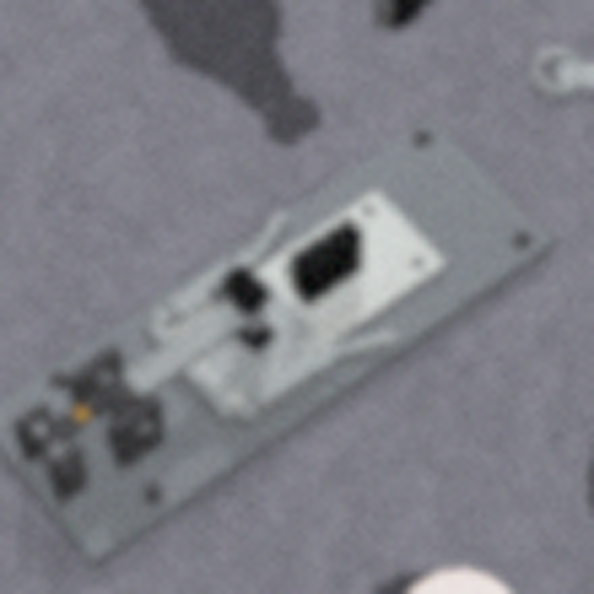

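View pics/t26.png

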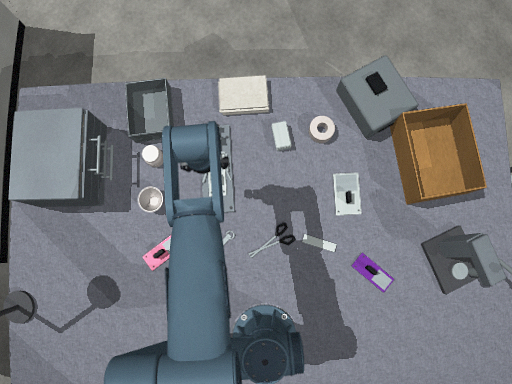

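Clip down, foot on the carrier, bystanders unmoved. A final position check follows.

```bash
python3 - <<'E'
from h import *
import pickle
c=pickle.load(open('w26.pkl','rb'));cs=imaging.get_calibration('scene')
W=lambda p:np.array(p)/1.5625-.18
b=plane(c,W([(340.5,118),(473,118)]),.012);t=plane(c,W([(369,192),(443,192)]),.018);s=plane(c,W([(369,363),(445,363)]),.024)
u=np.array([np.cos(.0524),np.sin(.0524),0]);v=np.array([-u[1],u[0],0])
print('tail gap(60)',(t.mean(0)-b.mean(0))@u,'lat',(t.mean(0)-b.mean(0))@v,'tail-stop(150)',(s.mean(0)-t.mean(0))@u)
d=t[1]-t[0];print('yaw carrier',np.degrees(np.arctan2(d[1],d[0]))-90)
S=lambda a:np.array(a)/5.4+[210,200]-.4
print('barrel tri',tri([(c,W((405.5,340))),(cs,S((245,290)))]))
im=cv2.imread('pics/w26.png');cv2.imwrite('pics/w26c.png',cv2.resize(im[110:310,205:320],None,fx=3,fy=3,interpolation=cv2.INTER_CUBIC))
E
```

```text
tail gap(60) 0.059189264629532 lat -0.0005363457172585734 tail-stop(150) 0.1510195447990842
yaw carrier 3.055785549918923
barrel tri (array([0.6119, 0.1618, 0.0646]), [np.float64(6.66523675511879e-05), np.float64(6.665236755108687e-05)])
```

View pics/w26c.png

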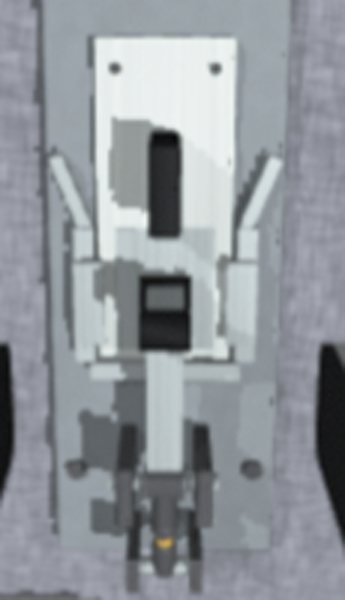

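The carrier is home (gap ≤1 mm, yaw 3.06° against the holder's 3.0°). The barrel stands about 4-5 mm higher than with the clip empty, so the clip is down on the carrier. Handing in.

```bash
python3 -c "
from bench import manip
print(manip.hand_in())"
```

```text
the job is handed in; nothing more can be done
None
```

I swung the clip up until it stayed open and slid the narrow carrier flat under the lips to the stop. I then lowered the clip onto it, let go, backed the arm clear and handed in at about 27.5 s. `hand_in` reports no verdict.

**Last checks**
- **Along the bed:** the stop gave about 19 N back with no further advance. From tail edge to stop measured 151 mm (150 if fully home), and the tail gap on the base was 59.2 mm (60 expected). Both fit a gap of 1 mm or less.
- **Across and yaw:** 0.5 mm off the middle line, and 3.06° yaw against the holder's 3.0°.
- **Clip:** the barrel stands about 4 mm higher than when the clip was empty, which fits a joint value near 0.05 to 0.06. This is inferred from camera measurements, as the joint itself cannot be read.
- **Bystanders:** the last pictures show the wide carrier, stack, roll, bowl and jar where they were. I compared these by eye only and did not measure them.

**What failed or disagreed**
- **Fingertips:** the real tips stand about 30 mm short of the reported TCP. The first close on the barrel met nothing, so I measured the tips in the wrist picture and went 28 mm lower.
- **Swinging the clip down:** the barrel slipped a few mm in the jaws, with a force of about 22 N. I corrected this before releasing.
- **Barrel height:** two wrist views gave 49 mm against 63 mm, because the views were too alike. Pairing the scene camera with the top or wrist camera gave about 60 mm, which I used.

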